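# Fill the rosin tray in the prompt corner

### The job

Get the dancers' rosin tray ready: butt the loose tray section flush against the fixed one, ends in line, and put every rosin lump lying on the bench into the shaker with those already in it. Only then pick up the shaker by its post and, tipping and shaking it over the tray, empty it evenly so that lumps land on both sections; finish with every lump lying flat on the tray floor (none on another) and at least one in each quarter of the tray (near and far half of each section), and stand the empty shaker back on its cork mat. Also leave the green cue lamp's lid raised to 60 degrees to light the tray, and do not disturb the other things on the bench.

Things in the scene. Friction and masses are not known exactly. Their poses are not given: they have to be found in the camera images.
- tray_fixed: Grey shallow steel rosin tray section screwed to the bench, 150 (x) x 120 (y) mm, floor 4 mm thick, rims 12 mm tall and 4 mm thick on its near (-x), far (+x) and +y sides; open along its -y side. Origin: centre of its underside.
- tray_seam (a point): Middle of the fixed section's open -y edge, on its floor surface (4 mm above the bench), axes parallel to the fixed section's. With the loose section butted up flush it is the centre of the whole tray (150 mm in x, 240 mm in y); its x and y axes then divide the tray into four quarters.
- tray_loose: Matching loose grey tray section, 150 (x) x 120 (y) mm, 0.45 kg, floor 4 mm thick, 12 mm rims on its near, far and -y sides; its open side is +y and belongs flush against the open side of the fixed section, ends in line. Origin: centre of its underside, 60 mm from its open edge.
- tray_loose_knob (a point): Grip point on the blue upright grip block of the loose section, outside its -y rim: the block is 30 (x) x 16 (y) mm and rises from 4 to 40 mm above the bench; this point is 32 mm above the bench, 76 mm to -y of the section's origin.
- shaker: Aluminium shaker: narrow trough 193 long (x) x 36 mm, inside 30 wide, walls 51 tall, floor 3. Front end (x = -105 mm) is an open outlet, no lip; rear (x = +88) walled. Front part (x -105..-30) has a hood, top at 54 mm; the rest (x -30..85) is open on top for loading. Grip post on the hood. 0.2 kg. Origin: its underside. Lumps slide out when it is tipped nose-down 25 to 40 degrees and shaken.
- shaker_grip (a point): Grip point on the shaker's square wooden post (20 x 20 mm, from 54 to 96 mm above the shaker's underside); this point is 78 mm above the underside, at x = -45 mm of the shaker.
- shaker_outlet (a point): Middle of the outlet's floor edge, at x = -105 mm, 3 mm above the shaker's underside.
- mat: Cork mat fixed to the bench, 260 (x) x 140 (y) x 4 mm: the shaker's place. Origin: centre of its underside.
- lamp_lid (a joint): Angle of the green cue lamp's lid: 0 closed, grows as it opens, up to 1.9 rad; 60 degrees is 1.047. Stiff hinge, the lid stays where it is left. The lamp housing (90 x 100 x 60 mm) is clamped in a vise, its top 135 mm above the bench.
- lamp_lid_handle (a point): Middle of the lid's round black knob (28 mm across, 16 mm tall, on a 12 mm stem); 35 mm off the lid's outer face, 60 mm from the hinge line. Moves with the lid.
- lamp_lid_hinge (a point): Middle of the lid's hinge line, along this point's y axis, at the lamp's far top edge, 135 mm above the bench. Turns with the lid.
- lump1: Amber lump of hard rosin, an 18 mm cube with rounded edges, 12 g. Origin: its centre. In the shaker at the start.
- lump2: Amber lump of hard rosin, an 18 mm cube with rounded edges, 12 g. Origin: its centre. In the shaker at the start.
- lump3: Amber lump of hard rosin, an 18 mm cube with rounded edges, 12 g. Origin: its centre. In the shaker at the start.
- lump4: Amber lump of hard rosin, an 18 mm cube with rounded edges, 12 g. Origin: its centre. Lies on the bench at the start, or is absent.
- lump5: Amber lump of hard rosin, an 18 mm cube with rounded edges, 12 g. Origin: its centre. Lies on the bench at the start, or is absent.
- lump6: Amber lump of hard rosin, an 18 mm cube with rounded edges, 12 g. Origin: its centre. Lies on the bench at the start, or is absent.
- lump7: Amber lump of hard rosin, an 18 mm cube with rounded edges, 12 g. Origin: its centre. Lies on the bench at the start, or is absent.
- mug: red enamel mug, 80 mm across, 85 mm tall, handle on one side; bystander. Origin: centre of its underside.
- pencil_tin: closed tin pencil box, 190 x 70 x 28 mm; bystander. Origin: centre of its underside.
- lamp_socket: white ceramic lamp socket, 48 mm across, 40 mm tall; bystander. Origin: centre of its underside.
- brass_hinge: brass door hinge lying open, 60 x 68 x 8 mm; bystander. Origin: centre of its underside.
- screwdriver: screwdriver lying flat; bystander. Origin: centre of its underside.
- tape: roll of black tape lying flat, 90 mm across, 24 mm tall; bystander. Origin: centre of its underside.
Not all that is in view belongs to the job. Leave any turquoise look-alike of the part that bears lamp_lid alone.

How it is judged:
By the outcome, as a careful person would: the job done as asked, in the order asked, and still so for the second after the job is handed in, with the robot touching nothing.
Of lump4, lump5, lump6, lump7 only 2 to 4 are there at a start; the rules pass over those that are not, and their reading is None.
At some moment in a run one of tray_loose, shaker may be knocked a few centimetres aside while the robot is not near it.
It also fails if it takes over 210 s, if anything falls off the work surface, if the arm or the gripper's body presses on something with over 40 N, if the wrist force passes 120 N, or if a joint passes its speed limit or range.

### The arm

A 7-joint arm with a two-finger parallel gripper is mounted at the origin on the work surface. World frame = base frame: x ahead of the robot, y to its left, z up, the work surface at z = 0. Lengths are in m, angles in rad, forces in N, time in s.
With the tool pointing down it reaches from about 0.425 to 0.925 m from the base axis. Payload 6.8 kg.
Tool frame: the origin (TCP) lies midway between the tips of the shut fingers; the grasp point (between the pads) lies 19 mm behind it (bot.hold_point_z is the distance from the TCP to the grasp point, in m); z points along the fingers, y is the line along which they close (so a half turn about z gives the same grasp; the last joint's range is limited). The gripper opens to 85 mm and grips with 20 to 120 N. Pads are 22 mm wide; open, the fingers measure 114 mm over their backs; the gripper's body (76 mm by 85 mm) begins 54 mm behind the grasp point. The pads swing forward as they close: fully open they stand 13 mm farther back than shut.
Start: joints at [-0.108, 0.477, 0.022, 1.555, -0.011, 1.109, -0.083], TCP at [0.675, 0, 0.231] pointing down, gripper open.
Joint ranges: [-2.96, 2.96], [-0.34, 2.1], [-1.41, 1.46], [0.24, 2.44], [-1.37, 4.51], [0.17, 1.92], [-2.96, 2.96]. Speed limits (rad/s): [2.39, 2.39, 3.14, 3.14, 3.14, 3.14, 3.14].

### API

Orientations are given as a unit quaternion [w, x, y, z].
In Python, from station import bot gives the robot as it stands. The module is installed in compiled form; this text tells all that it offers.
- The arm moves only by the tool step_arm, never from a script. Its argument "increments" is a list that holds one entry, the list of rows, each a list of 7 numbers: the opening, from -1 (shut) to 1 (fully open), then the shift along the tool's x, y, z in mm, then the turn, a rotation vector about the tool's x, y, z in degrees. In form: [[[grip, x, y, z, ax, ay, az], ...]]. A call has 1 to 10 rows; each row is the pose to reach, as a shift and turn from the pose commanded when the call began, along the tool's axes at that moment; what a row does not reach only later rows make up. A row lasts 1/12 s, in which the tool goes at most 41.7 mm and 7.16 degrees, less where a joint would pass 70% of its speed; a pose out of reach is approached as far as the arm can. A call with a gripper value outside its range is refused whole. The fingers move at their own pace and stop on an object; "force" is the grip in N (left out, the last holds). Time passes only in rows, so rows that repeat a pose let the fingers close. It gives the time, the measured TCP pose, the force, the opening and the grip force at its end, in the units of the state.
- bot.get_obs(): the state, without advancing time (a new reading comes with each control period).
- bot.read_camera(name): name is "scene" or "side" or "wrist"; returns a dict with "image" (420x560x3 uint8, red, green, blue), "camera_matrix" (3x3 intrinsics, pixels), "dist" ([k1, k2, p1, p2, k3] as OpenCV has them; the pictures are not rectified), "R" (3x3) and "t" (3): a world point X has camera coordinates R X + t. Camera axes: x right, y down, z forward; pixel columns grow to the right and rows downward; lengths in m; the calibration is good to about 2 mm. A picture is of the moment at which its call begins. There is no depth.
- bot.hand_in(): hands the job in; it is judged then, once.
The state is a dict: "t": time; "q": joint angles; "joint_vel": joint speeds; "joint_torque": joint torques, N m; "eef_pos": TCP position; "tool_rot": TCP orientation; "contact_force": force on the tool from outside, world axes, zero at the start; "torque": the same for the moment, N m; "gripper_width": opening from 0.0 (shut) to 1.0 (fully open); "grasp_force": force on a finger pad.
Only numpy, scipy, OpenCV 4.12 (cv2) and the standard library are available. Lean on these libraries where they do the work, as an engineer would, in place of code of your own. Each camera call takes 0.05 s, during which the arm holds its last target. There are 200 camera calls.

## Working session

There is one attempt and no reset: what is moved stays moved. The work goes in short steps, Python scripts to look and compute and a tool call to move; the robot and the scene stay as the last step left them, time stands still between calls to the robot, and variables do not carry over. Pictures are saved under pics/ and viewed, at most 14 in all, crops included, and the job is handed in when it is done.

Besides the shell and the picture viewer there is one more tool, called after "Emit:" as name(argument=value, ...) on one line, values as JSON. step_arm: Moves the arm, as the interface text tells. Its arguments: {"type":"object","properties":{"increments":{"type":"array"},"force":{"type":"number"}},"required":["increments"]}

```bash
mkdir -p pics
cat > h.py <<'E'
import numpy as np, cv2
from station import bot
from scipy.spatial.transform import Rotation as Rn
def cam(n):
    c=bot.read_camera(n); c={k:(np.array(v) if k!='image' else v) for k,v in c.items()}; return c
def save(c,f,crop=None,s=1):
    im=c['image'][:,:,::-1]
    if crop: a,b,w,h=crop; im=im[b:b+h,a:a+w]
    cv2.imwrite('pics/'+f,cv2.resize(im,None,fx=s,fy=s,interpolation=cv2.INTER_CUBIC))
def ray(c,px):
    p=cv2.undistortPoints(np.array(px,float).reshape(-1,1,2),c['camera_matrix'],c['dist']).reshape(-1,2)
    d=np.c_[p,np.ones(len(p))]@c['R']; o=-c['R'].T@c['t']; return o,d
def plane(c,px,z):
    o,d=ray(c,px); return o+d*((z-o[2])/d[:,2])[:,None]
def tri(c1,p1,c2,p2):
    o,d=ray(c1,[p1]);q,e=ray(c2,[p2]);d=d[0]/np.linalg.norm(d[0]);e=e[0]/np.linalg.norm(e[0])
    s=np.linalg.lstsq(np.c_[d,-e],q-o,rcond=None)[0];a=o+s[0]*d;b=q+s[1]*e
    return (a+b)/2,np.linalg.norm(a-b)
def proj(c,X):
    return cv2.projectPoints(np.array(X,float).reshape(-1,1,3),cv2.Rodrigues(c['R'])[0],c['t'],c['camera_matrix'],c['dist'])[0].reshape(-1,2)
def pose():
    o=bot.get_obs(); w,x,y,z=o['tool_rot']; return np.array(o['eef_pos']),Rn.from_quat([x,y,z,w]),o
def go(p,R=None):
    "shift(mm), turn(deg) in tool axes from the current pose to target"
    P,Q,_=pose(); s=Q.inv().apply(np.array(p)-P)*1000
    t=np.degrees((Q.inv()*R).as_rotvec()) if R is not None else None
    return np.round(s,1),None if t is None else np.round(t,1)
def down(yaw): # tool z down, tool y axis (closing) at angle yaw from world +y... 
    return Rn.from_euler('z',yaw,degrees=True)*Rn.from_matrix(np.array([[1,0,0],[0,-1,0],[0,0,-1.]]))
E
python3 - <<'E'
from h import *
for n in('scene','side','wrist'):
    c=cam(n); save(c,n+'0.png',s=1.4); print(n,(-c['R'].T@c['t']).round(3),c['R'][2].round(2))
P,Q,o=pose();print(P,Q.as_matrix().round(3),o,bot.hold_point_z)
E
```

```text
scene [ 1.014 -0.54   1.328] [-0.38  0.39 -0.84]
side [0.276 0.893 1.179] [ 0.14 -0.63 -0.76]
wrist [0.675 0.071 0.373] [-0.   -0.28 -0.96]
[6.74547953e-01 4.56696598e-05 2.30524158e-01] [[-0.     1.    -0.001]
 [ 1.     0.    -0.   ]
 [-0.    -0.001 -1.   ]] {'t': 0.15, 'q': array([-0.10812739,  0.47764883,  0.02230736,  1.55622014, -0.01152858,
        1.10926887, -0.08310424]), 'joint_vel': array([-0.00048004, -0.00072465, -0.00056585, -0.0044539 , -0.0007518 ,
       -0.00065803,  0.00118208]), 'joint_torque': array([ 1.55385478e-03, -5.96924365e+01,  1.60940632e+00, -2.81490952e+01,
        1.26662746e-02,  6.56643446e-03,  5.58682734e-05]), 'eef_pos': array([6.74547953e-01, 4.56696598e-05, 2.30524158e-01]), 'tool_rot': array([-4.81129808e-04,  7.07084279e-01,  7.07128927e-01, -5.21233220e-04]), 'contact_force': array([-0.17970823,  0.51648504, -0.4911317 ]), 'torque': array([ 0.01148088, -0.00395118,  0.06051952]), 'grasp_force': 0.0, 'gripper_width': 1.0030007840759596} 0.0187
```

View pics/scene0.png

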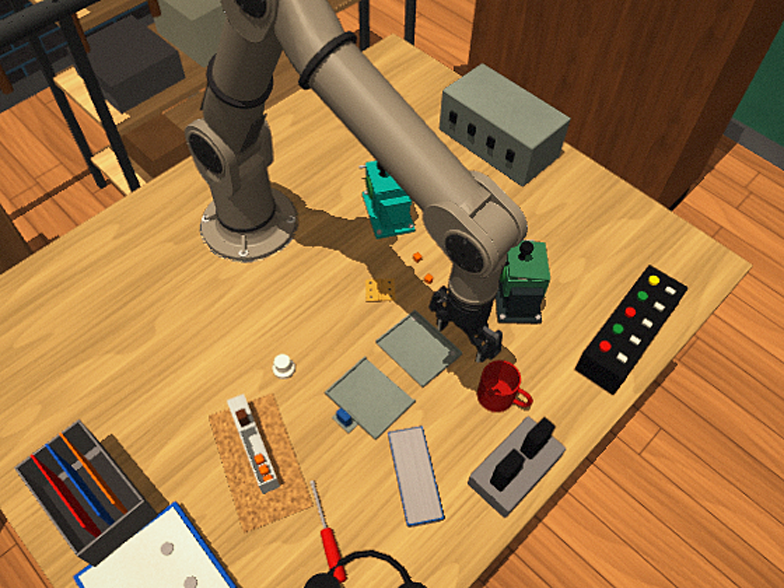

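View pics/side0.png

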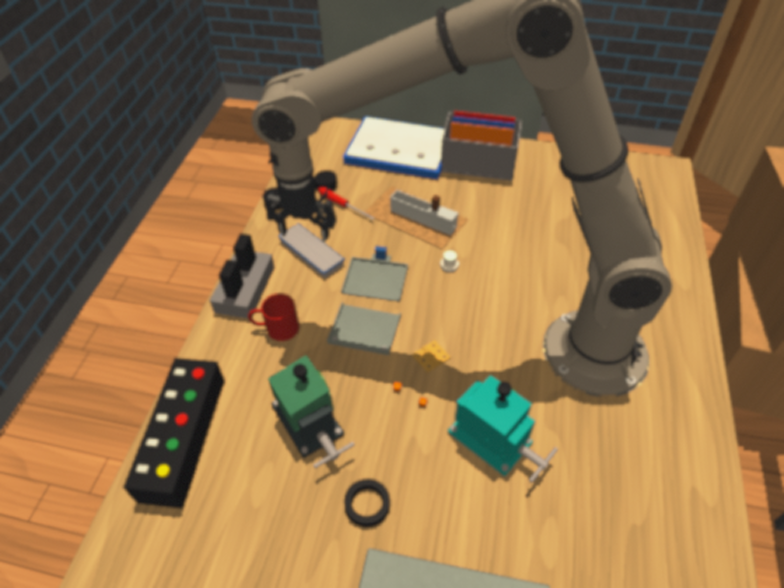

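Scene (shown px): green lamp (525,275), turquoise look-alike (388,197), two bench lumps at (417,257),(428,278), fixed tray (418,348), loose tray with blue knob (370,397)/(345,417), shaker on mat (255,445), mug (500,385). Side agrees: green lamp (303,395), lumps (397,386),(423,401).

```bash
cat >> h.py <<'E'
def blobs(c,lo,hi,amin=8):
    m=cv2.inRange(cv2.cvtColor(c['image'],cv2.COLOR_RGB2HSV),np.array(lo),np.array(hi))
    n,l,s,ce=cv2.connectedComponentsWithStats(m)
    return [(ce[i],s[i,4],l==i) for i in range(1,n) if s[i,4]>=amin]
AMB=((5,190,190),(17,255,255))
E
python3 - <<'E'
from h import *
S=cam('scene');D=cam('side');W=cam('wrist')
for n,c in(('scene',S),('side',D),('wrist',W)):
    print(n,'amber')
    for ce,a,_ in blobs(c,*AMB): print(ce.round(1),a,plane(c,[ce],.009).round(4)[0])
    print('blue')
    for ce,a,_ in blobs(c,(100,150,60),(125,255,255),15): print(ce.round(1),a,plane(c,[ce],.034).round(4)[0])
sh=lambda L:np.array(L)/1.4
print('trays rough',plane(S,sh([[415,312],[460,350],[420,384],[377,347],[365,359],[414,400],[377,437],[326,394]]),.01).round(3))
print('mat',plane(S,sh([[208,415],[270,395],[312,508],[245,531]]),.004).round(3))
print('shaker top',plane(S,sh([[228,400],[246,396],[279,483],[262,492]]),.055).round(3))
for nm,a,b in(('post',(241,410),(435,201)),('greenknob',(527,247),(301,373)),('turqknob',(381,169),(504,390)),('mug',(500,372),(281,305)),('socket',(282,362),(450,258))):
    print(nm,tri(S,sh(a),D,sh(b)))
cs=S['image'][230:420,110:350]; ds=D['image']
save(S,'c1.png',(130,200,220,180),3.6)
save(D,'c2.png',(180,120,200,150),4)
save(W,'w0.png',s=1)
E
```

```text
scene amber
[297.7 182.2] 20 [0.3649 0.2212 0.009 ]
[305.5 197.4] 23 [0.4262 0.1946 0.009 ]
[ 61.8 334.4] 118 [ 0.2741 -0.6298  0.009 ]
[184.6 326.9] 31 [ 0.4956 -0.3691  0.009 ]
[187.8 334.8] 28 [ 0.5194 -0.3772  0.009 ]
[190.6 340.8] 19 [ 0.5384 -0.3826  0.009 ]
blue
[244.8 297.1] 66 [ 0.5555 -0.194   0.034 ]
[ 53.9 345.1] 172 [ 0.2993 -0.6601  0.034 ]
[142.4 387. ] 307 [ 0.5558 -0.5537  0.034 ]
[ 57.5 411.5] 57 [ 0.456  -0.7468  0.034 ]
side amber
[283.3 275. ] 26 [0.4321 0.1829 0.009 ]
[301.7 286. ] 24 [0.3696 0.2098 0.009 ]
blue
[280.9 119.1] 243 [ 0.5903 -0.5379  0.034 ]
wrist amber
blue
[171.4 355.6] 38 [ 0.5499 -0.2003  0.034 ]
trays rough [[ 0.475  0.102  0.01 ]
 [ 0.612  0.102  0.01 ]
 [ 0.608 -0.021  0.01 ]
 [ 0.48  -0.023  0.01 ]
 [ 0.483 -0.063  0.01 ]
 [ 0.625 -0.057  0.01 ]
 [ 0.63  -0.169  0.01 ]
 [ 0.486 -0.179  0.01 ]]
mat [[ 0.348 -0.385  0.004]
 [ 0.403 -0.263  0.004]
 [ 0.645 -0.359  0.004]
 [ 0.589 -0.479  0.004]]
shaker top [[ 0.376 -0.342  0.055]
 [ 0.394 -0.31   0.055]
 [ 0.58  -0.379  0.055]
 [ 0.571 -0.413  0.055]]
post (array([ 0.43320707, -0.34229498,  0.09557308]), np.float64(0.005255634656407011))
greenknob (array([0.59598346, 0.30056861, 0.18450776]), np.float64(0.00476209913665056))
turqknob (array([0.21018811, 0.2497962 , 0.1657331 ]), np.float64(0.003677272464123867))
mug (array([0.72562275, 0.0793999 , 0.09389719]), np.float64(0.005974636816255946))
socket (array([ 0.37234677, -0.20188807,  0.03158327]), np.float64(0.002432604983436798))
```

View pics/c1.png

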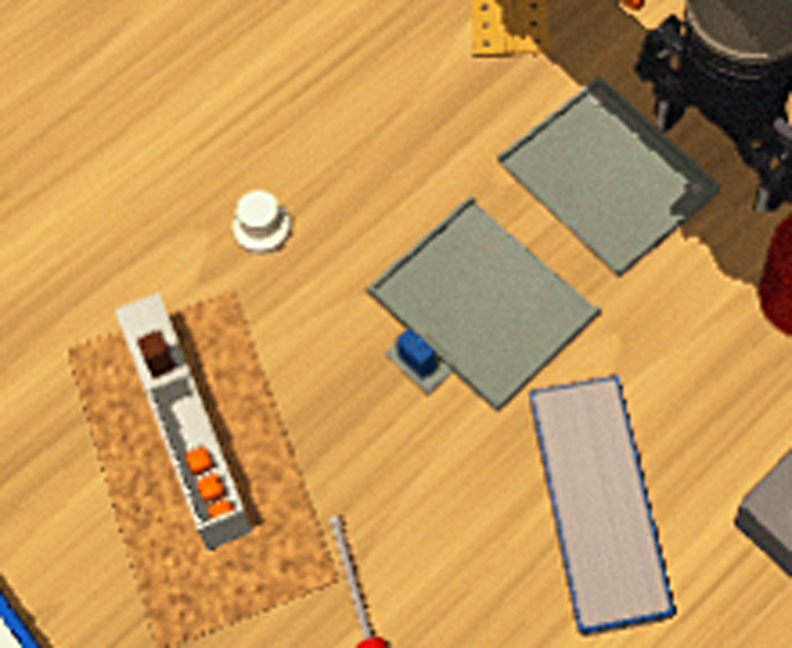

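Crop: shaker on mat (outlet end up-left at (140,305), post (155,352), three lumps inside), loose tray open side up-right facing the fixed one, blue block (415,352). Now a wrist look from above the trays.

Emit:
step_arm(increments=[[[1,30,-115,-150,0,0,0],[1,30,-115,-150,0,0,0],[1,30,-115,-150,0,0,0],[1,30,-115,-150,0,0,0],[1,30,-115,-150,0,0,0],[1,30,-115,-150,0,0,0],[1,30,-115,-150,0,0,0],[1,30,-115,-150,0,0,0]]])

```text
t: 0.97
eef_pos: [0.5599, 0.0297, 0.3806]
tool_rot: [-0.0, 0.707, 0.707, -0.0]
contact_force: [0.1, -0.6, -1.0]
gripper_width: 1.002
grasp_force: 0.0
```

Run:
```python
from h import *
W=cam('wrist');S=cam('scene');D=cam('side'); save(W,'w1.png',s=1.4); print(W['camera_matrix'],(-W['R'].T@W['t']).round(3),pose()[0])
for n,c in(('scene',S),('side',D),('wrist',W)):
    print(n,[(ce.round(1),a,plane(c,[ce],.011).round(4)[0]) for ce,a,_ in blobs(c,*AMB)])
```

```text
[[349.82337678   0.         279.53863601]
 [  0.         349.82337678 211.06885141]
 [  0.           0.           1.        ]] [0.56  0.101 0.523] [0.55996447 0.02965051 0.37959216]
scene [(array([298. , 181.6]), np.int32(14), array([0.3651, 0.2223, 0.011 ])), (array([ 61.8, 334.3]), np.int32(117), array([ 0.2748, -0.6297,  0.011 ])), (array([184.5, 327. ]), np.int32(30), array([ 0.4963, -0.3697,  0.011 ])), (array([187.8, 334.8]), np.int32(28), array([ 0.5202, -0.3774,  0.011 ])), (array([190.6, 340.8]), np.int32(19), array([ 0.5392, -0.3829,  0.011 ]))]
side [(array([301.8, 286.3]), np.int32(19), array([0.3687, 0.2121, 0.011 ]))]
wrist []
```

View pics/w1.png

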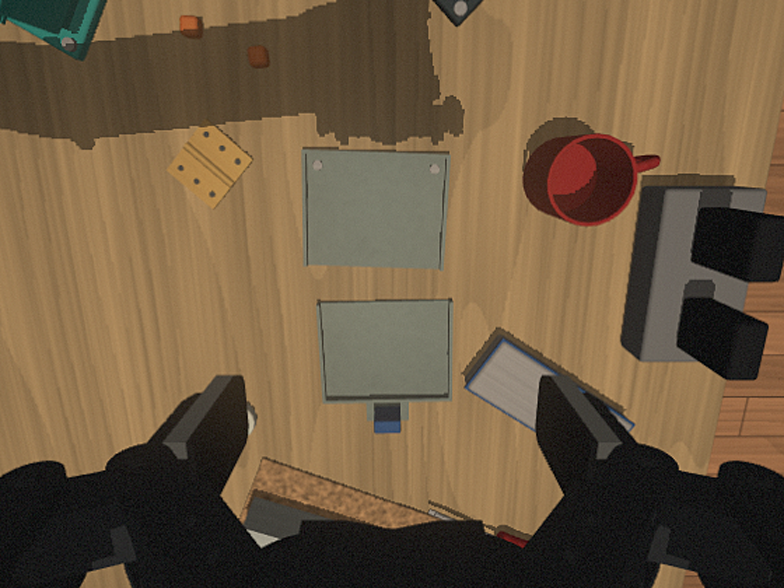

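Wrist view: fixed tray (305-448,150-270), loose tray (318-452,300-402) slightly turned, knob (386,420), lumps (190,27),(258,57).

```bash
cat >> h.py <<'E'
AMW=((4,120,70),(16,255,255))
E
python3 - <<'E'
from h import *
W=cam('wrist');hsv=cv2.cvtColor(W['image'],cv2.COLOR_RGB2HSV)
print(hsv[150,270],hsv[250,275],hsv[120,320])
m=cv2.inRange(hsv,np.array([30,5,50]),np.array([100,70,200]))
m=cv2.morphologyEx(m,cv2.MORPH_OPEN,np.ones((9,9)))
cs,_=cv2.findContours(m,0,2)
for k in cs:
    a=cv2.contourArea(k)
    if a<3000: continue
    r=cv2.minAreaRect(k); p=cv2.approxPolyDP(k,4,True).reshape(-1,2)
    print(a,np.round(r[0],1)); 
    for q in p: print(q,plane(W,[q],.012).round(4)[0],plane(W,[q],.004).round(4)[0,:2])
print([(ce.round(1),a,plane(W,[ce],.012).round(4)[0]) for ce,a,_ in blobs(W,*AMW)])
print([(ce.round(1),a,plane(W,[ce],.036).round(4)[0]) for ce,a,_ in blobs(W,(100,100,40),(125,255,255),20)])
E
```

```text
[ 28  33 124] [ 32  33 123] [ 30  36 126]
[(array([360.6,  10. ]), np.int32(8), array([0.6647, 0.2267, 0.012 ])), (array([136.4,  18.6]), np.int32(266), array([0.3701, 0.217 , 0.012 ])), (array([ 7.4, 16.4]), np.int32(11), array([0.1987, 0.2211, 0.012 ])), (array([16. , 21.6]), np.int32(10), array([0.209 , 0.2147, 0.012 ])), (array([23.4, 25.6]), np.int32(8), array([0.218 , 0.2097, 0.012 ])), (array([184.4,  39.7]), np.int32(228), array([0.4318, 0.1914, 0.012 ])), (array([554.9, 125.5]), np.int32(564), array([0.9513, 0.0804, 0.012 ])), (array([394.5, 116.5]), np.int32(8), array([0.7209, 0.0921, 0.012 ])), (array([373.9, 128.3]), np.int32(12), array([0.693 , 0.0757, 0.012 ])), (array([391.4, 128. ]), np.int32(11), array([0.7178, 0.0762, 0.012 ])), (array([438.7, 148.5]), np.int32(95), array([0.7889, 0.0475, 0.012 ])), (array([424.1, 130.4]), np.int32(8), array([0.7649, 0.073 , 0.012 ])), (array([409., 142.]), np.int32(187), array([0.745 , 0.0566, 0.012 ])), (array([387.7, 147.1]), np.int32(99), array([0.7149, 0.0494, 0.012 ])), (array([540.2, 282. ]), np.int32(4155), array([ 0.9811, -0.1661,  0.012 ])), (array([324. , 243.5]), np.int32(8), array([ 0.6281, -0.0994,  0.012 ])), (array([324., 256.]), np.int32(11), array([ 0.6288, -0.1205,  0.012 ])), (array([234.7, 355.4]), np.int32(2691), array([ 0.4812, -0.3066,  0.012 ])), (array([494.3, 414.3]), np.int32(130), array([ 0.9536, -0.4355,  0.012 ]))]
[(array([362.9, 257.9]), np.int32(104), array([ 0.6843, -0.1132,  0.036 ])), (array([442.9, 296.2]), np.int32(35), array([ 0.8135, -0.1779,  0.036 ])), (array([277., 305.]), np.int32(125), array([ 0.5547, -0.1935,  0.036 ]))]
```

```bash
cat >> h.py <<'E'
def edge(c,p0,p1,n=25,w=8,z=.012,dark=False):
    "sub-pixel saturation edge along segment p0->p1: strongest gradient across; returns world line pts on plane z"
    g=cv2.GaussianBlur(cv2.cvtColor(c['image'],cv2.COLOR_RGB2HSV)[:,:,1].astype(np.float32),(0,0),1)
    p0=np.array(p0,float);p1=np.array(p1,float);d=p1-p0;nrm=np.array([-d[1],d[0]])/np.linalg.norm(d);t=np.arange(-w,w+.01,.25);out=[]
    for s in np.linspace(.08,.92,n):
        q=p0+s*d+t[:,None]*nrm
        v=cv2.remap(g,q[:,0:1].astype(np.float32),q[:,1:2].astype(np.float32),1).ravel()
        i=np.argmax(np.abs(np.gradient(v)));out.append(q[i])
    X=plane(c,out,z); vx,vy,x,y=cv2.fitLine(X[:,:2].astype(np.float32),cv2.DIST_HUBER,0,.001,.001).ravel()
    if abs(vx)>abs(vy): a=np.degrees(np.arctan2(vy*np.sign(vx),abs(vx)))
    else: a=np.degrees(np.arctan2(-vx*np.sign(vy),abs(vy)))
    return np.array([x,y]).round(4),a.round(2),np.array(out)[[0,-1]].round(1).tolist()
E
python3 - <<'E'
from h import *
W=cam('wrist')
s=lambda *a:np.array(a)/1.4
E_={'F near':((304,150),(306,268),.012),'F far':((448,152),(441,268),.012),'F open':((306,266),(441,269),.004),'F back':((304,149),(448,152),.012),
'L near':((319,301),(325,402),.012),'L far':((451,299),(450,401),.012),'L open':((319,301),(451,299),.004),'L back':((325,402),(450,401),.012)}
for k,(a,b,z) in E_.items(): print(k,*edge(W,s(*a),s(*b),z=z))
save(W,'w2.png',(205,95,130,220),2.7)
E
```

```text
F near [0.4671 0.0476] -1.8 [[215.5, 113.9], [216.5, 184.7]]
F far [0.6166 0.0376] -1.91 [[321.6, 115.3], [317.4, 184.9]]
F open [ 0.537  -0.0162] -1.8 [[226.3, 188.7], [307.3, 191.5]]
F back [0.5345 0.1048] -1.58 [[225.4, 106.4], [311.8, 108.6]]
L near [ 0.4778 -0.1191] 1.45 [[225.7, 220.9], [230.3, 281.5]]
L far [ 0.6279 -0.1155] 1.74 [[323.6, 219.4], [322.5, 280.6]]
L open [ 0.5518 -0.054 ] 1.48 [[235.4, 215.4], [314.6, 213.4]]
L back [ 0.565  -0.1747] 1.44 [[239.3, 287.3], [314.3, 286.5]]
```

View pics/w2.png

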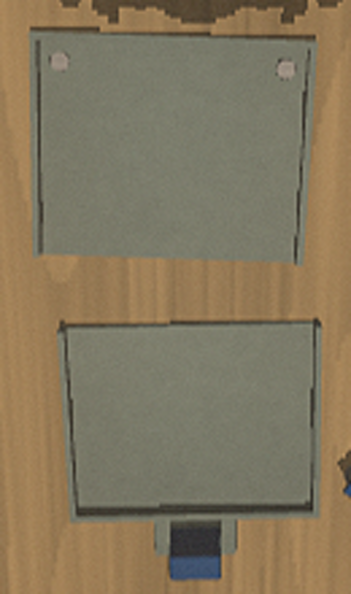

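Clear: fixed section yaw -1.8°, seam (0.540,-0.0163); loose yaw +1.5°, knob at (0.5546,-0.190). Go above the knob, then down.

Emit:
step_arm(increments=[[[0.3,-220,-5.4,240,0,0,-1.5],[0.3,-220,-5.4,240,0,0,-1.5],[0.3,-220,-5.4,240,0,0,-1.5],[0.3,-220,-5.4,240,0,0,-1.5],[0.3,-220,-5.4,240,0,0,-1.5],[0.3,-220,-5.4,240,0,0,-1.5],[0.3,-220,-5.4,240,0,0,-1.5],[0.3,-220,-5.4,240,0,0,-1.5],[0.3,-220,-5.4,240,0,0,-1.5],[0.3,-220,-5.4,240,0,0,-1.5]]])

```text
t: 2.05
eef_pos: [0.553, -0.1915, 0.1391]
tool_rot: [-0.002, 0.699, 0.715, -0.001]
contact_force: [0.9, 0.5, 1.6]
gripper_width: 0.646
grasp_force: 0.0
```

Run:
```python
from h import *
W=cam('wrist'); save(W,'w3.png',s=1)
print(pose()[0],[(ce.round(1),a,plane(W,[ce],.04).round(4)[0]) for ce,a,_ in blobs(W,(100,100,30),(125,255,255),20)])
```

```text
[ 0.55447064 -0.18997335  0.14056047] [(array([475.1, 162.1]), np.int32(989), array([ 0.6868, -0.1517,  0.04  ])), (array([283.7, 212.1]), np.int32(645), array([ 0.5553, -0.191 ,  0.04  ]))]
```

View pics/w3.png

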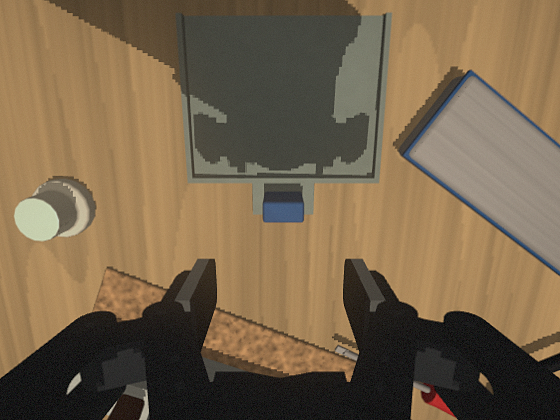

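Knob at (283,207) centred between fingers (x≈0.555). Descend and grip.

Emit:
step_arm(increments=[[[0.3,0,0,125,0,0,0],[0.3,0,0,125,0,0,0],[0.3,0,0,125,0,0,0],[0.3,0,0,125,0,0,0],[0.3,0,0,125,0,0,0],[-1,0,0,125,0,0,0],[-1,0,0,125,0,0,0],[-1,0,0,125,0,0,0],[-1,0,0,125,0,0,0],[-1,0,0,125,0,0,0]]], force=40)

```text
t: 2.93
eef_pos: [0.5569, -0.1903, 0.02]
tool_rot: [0.002, 0.698, 0.716, 0.002]
contact_force: [-1.2, 0.1, 5.1]
gripper_width: 0.343
grasp_force: 40.7
```

Run:
```python
from h import *
P,Q,o=pose();print(P,o['gripper_width'],o['contact_force'])
print(go([.5357,-.1522,P[2]],down(-1.8)*Rn.from_euler('z',90,degrees=True)),go([.5357,-.1522,P[2]],down(-1.8)*Rn.from_euler('z',-90,degrees=True)))
```

```text
[ 0.55694698 -0.19034002  0.01999609] 0.34327054439344384 [-1.1820114   0.13478608  5.12499909]
(array([ 38.7, -20.2,  -0.2]), array([-1.000e-01,  5.000e-01, -1.767e+02])) (array([ 38.7, -20.2,  -0.2]), array([0.3, 0.1, 3.3]))
```

Emit:
step_arm(increments=[[[-1,5,-7,-2,0,0,1],[-1,12,-14,-2,0,0,2],[-1,20,-20,-2,0,0,3.3],[-1,25,-20,-2,0,0,3.3],[-1,30,-20,-2,0,0,3.3],[-1,33,-20,-2,0,0,3.3],[-1,33,-20,-2,0,0,3.3],[-1,33,-20,-2,0,0,3.3]]])

```text
t: 3.6
eef_pos: [0.5346, -0.1582, 0.02]
tool_rot: [0.001, 0.718, 0.696, 0.0]
contact_force: [-1.7, -3.8, 7.1]
gripper_width: 0.342
grasp_force: 41.1
```

Run:
```python
from h import *
P,Q,o=pose();print(P,o['contact_force'],o['torque'])
print(go([.5357,-.1522,P[2]],down(-1.8)*Rn.from_euler('z',-90,degrees=True)))
W=cam('wrist'); save(W,'w4.png',s=1)
```

```text
[ 0.53455396 -0.15818091  0.01996942] [-1.65055121 -3.79966156  7.10308245] [-0.69699871  0.12663546  0.03308435]
(array([ 6.,  1., -0.]), array([ 0.1,  0.1, -0. ]))
```

View pics/w4.png

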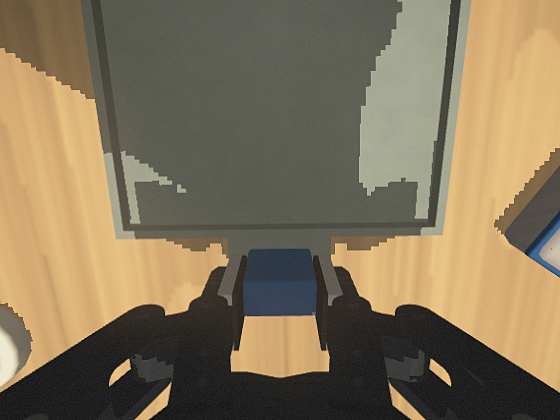

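Block held squarely at (281,282). Last 6 mm, slight press.

Emit:
step_arm(increments=[[[-1,3,1,0,0,0,0],[-1,6,1,0,0,0,0],[-1,7,1,0,0,0,0],[-1,8,1,0,0,0,0],[-1,8,1,0,0,0,0]]])

```text
t: 4.07
eef_pos: [0.5358, -0.152, 0.02]
tool_rot: [0.002, 0.719, 0.695, -0.0]
contact_force: [-1.0, -8.0, 5.4]
gripper_width: 0.339
grasp_force: 40.9
```

Run:
```python
from h import *
P,Q,o=pose();print(P,o['contact_force'],o['torque'])
print(go([.5357,-.1522,P[2]],down(-1.8)*Rn.from_euler('z',-90,degrees=True)))
```

```text
[ 0.53578275 -0.15197283  0.01997925] [-1.01364724 -7.95075429  5.40934566] [-1.51633157  0.1208908   0.05061389]
(array([-0.2, -0.1,  0. ]), array([ 0.2,  0.2, -0.1]))
```

Emit:
step_arm(increments=[[[-1,2,0,0,0,0,0],[-1,3,0,0,0,0,0],[-1,3,0,0,0,0,0],[-1,3,0,0,0,0,0]]])

```text
t: 4.4
eef_pos: [0.5351, -0.1515, 0.02]
tool_rot: [0.003, 0.72, 0.694, -0.001]
contact_force: [-2.4, -13.6, 6.4]
gripper_width: 0.339
grasp_force: 40.9
```

Emit:
step_arm(increments=[[[0.3,-2,0,0,0,0,0],[0.3,-2,0,0,0,0,0],[0.3,-2,0,0,0,0,0],[0.3,-2,0,0,0,0,0],[0.3,-2,0,-60,0,0,0],[0.3,50,0,-250,0,0,0],[0.3,100,0,-250,0,0,0],[0.3,100,0,-250,0,0,0],[0.3,100,0,-250,0,0,0],[0.3,100,0,-250,0,0,0]]])

```text
t: 5.23
eef_pos: [0.5372, -0.0567, 0.2485]
tool_rot: [-0.0, 0.718, 0.696, 0.0]
contact_force: [2.0, 0.1, -0.3]
gripper_width: 0.649
grasp_force: 0.0
```

Emit:
step_arm(increments=[[[0.3,40,0,-60,0,0,0],[0.3,40,0,-60,0,0,0],[0.3,40,0,-60,0,0,0],[0.3,40,0,-60,0,0,0]]])

```text
t: 5.57
eef_pos: [0.5397, -0.0165, 0.3081]
tool_rot: [0.001, 0.717, 0.697, 0.001]
contact_force: [0.9, -0.4, -0.6]
gripper_width: 0.65
grasp_force: 0.0
```

Run:
```python
from h import *
W=cam('wrist');print(pose()[0])
save(W,'w5.png',s=1)
F=np.array([.540,-.0163]);x=np.array([np.cos(np.radians(1.8)),-np.sin(np.radians(1.8))]);y=np.array([-x[1],x[0]])
pt=lambda u,v,z:np.r_[F+u*x+v*y,z]
for nm,a,b,z in(('Fn',(-.075,.11),(-.075,.01),.012),('Ff',(.075,.11),(.075,.01),.012),('Ln',(-.075,-.01),(-.075,-.11),.012),('Lf',(.075,-.01),(.075,-.11),.012),('Lb',(-.07,-.12),(.07,-.12),.012),('Fb',(-.07,.12),(.07,.12),.012)):
    q=proj(W,[pt(*a,z),pt(*b,z)]); c,an,_=edge(W,q[0],q[1],w=5,z=z); r=c-F; print(nm,an,(r@x).round(4),(r@y).round(4))
g=cv2.cvtColor(W['image'],cv2.COLOR_RGB2GRAY)
```

```text
[ 0.53879959 -0.01793149  0.30646312]
Fn -1.65 -0.0755 0.0549
Ff -2.1 0.0746 0.0628
Ln -1.79 -0.0767 -0.0624
Lf -1.81 0.0733 -0.0629
Lb -1.65 -0.0 -0.121
Fb -2.22 -0.0059 0.1199
```

View pics/w5.png

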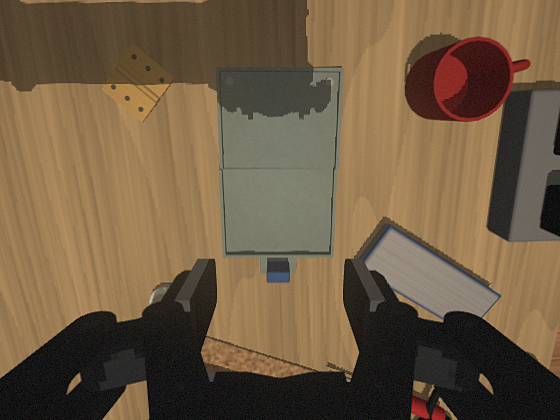

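Trays butted (seam line at y≈168 px), ends within about 1 mm. Now over the bench lumps.

Emit:
step_arm(increments=[[[0.0,240,-115,80,0,0,-1.8],[0.0,240,-115,80,0,0,-1.8],[0.0,240,-115,80,0,0,-1.8],[0.0,240,-115,80,0,0,-1.8],[0.0,240,-115,80,0,0,-1.8],[0.0,240,-115,80,0,0,-1.8],[0.0,240,-115,80,0,0,-1.8],[0.0,240,-115,80,0,0,-1.8],[0.0,240,-115,80,0,0,-1.8],[0.0,240,-115,80,0,0,-1.8]]])

```text
t: 6.45
eef_pos: [0.4317, 0.2232, 0.2255]
tool_rot: [0.0, 0.708, 0.707, -0.001]
contact_force: [-0.2, 0.2, -0.3]
gripper_width: 0.5
grasp_force: 0.0
```

```bash
cat >> h.py <<'E'
def lumps(c,z=.018,amin=60,col=((4,120,60),(14,255,255))):
    out=[]
    for ce,a,m in blobs(c,*col,amin=amin):
        k=cv2.findContours(m.astype(np.uint8),0,2)[0][0]; X=plane(c,k.reshape(-1,2),z)[:,:2]
        r=cv2.minAreaRect((X*1000).astype(np.float32)); out.append((ce.round(0),a,np.round(r[0],1),np.round(r[1],1),round(r[2],1)))
    return out
E
python3 - <<'E'
from h import *
W=cam('wrist');print(*go([.42,.22,.22],down(0)*Rn.from_euler('z',-90,degrees=True)),pose()[0])
for l in lumps(W): print(*l)
save(W,'w6.png',s=1)
E
```

```text
[ -3.  -12.2   5.9] [-0.1  0.1 -0.2] [0.4321872  0.22302322 0.22591309]
[220. 186.] 318 [371.4 219.7] [20.1 18.4] 86.9
[280. 210.] 297 [431.6 193.3] [16.7 20.6] 0.3
```

View pics/w6.png

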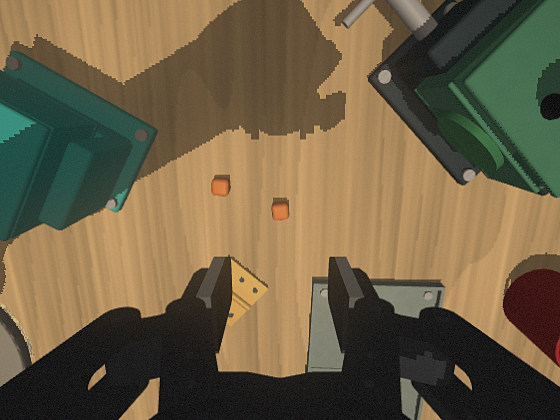

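Both lumps nearly axis-aligned at (220,186) and (280,210). Pick the second.

Emit:
step_arm(increments=[[[0.0,-31,-0.5,160,0,0,0],[0.0,-31,-0.5,160,0,0,0],[0.0,-31,-0.5,160,0,0,0],[0.0,-31,-0.5,160,0,0,0],[0.0,-31,-0.5,190,0,0,0],[0.0,-31,-0.5,222,0,0,0],[0.0,-31,-0.5,222,0,0,0],[0.0,-31,-0.5,222,0,0,0]]], force=25)

```text
t: 7.17
eef_pos: [0.431, 0.1921, 0.004]
tool_rot: [-0.0, 0.708, 0.706, -0.002]
contact_force: [0.4, -0.3, 1.4]
gripper_width: 0.498
grasp_force: 0.0
```

Emit:
step_arm(increments=[[[-1,0,0,0,0,0,0],[-1,0,0,0,0,0,0],[-1,0,0,0,0,0,0],[-1,0,0,0,0,0,0],[-1,0,0,0,0,0,0],[-1,0,0,-80,0,0,0],[-1,0,0,-160,0,0,0],[-1,0,0,-160,0,0,0],[-1,0,0,-160,0,0,0]]])

```text
t: 7.92
eef_pos: [0.4314, 0.1942, 0.1683]
tool_rot: [0.0, 0.707, 0.707, 0.001]
contact_force: [1.3, 0.1, -0.7]
gripper_width: 0.2
grasp_force: 26.2
```

Run:
```python
from h import *
S=cam('scene');D=cam('side');W=cam('wrist')
P,Q,o=pose();print(P,o['gripper_width'],o['grasp_force'])
print(lumps(W,.02,30))
sh=lambda L:np.array(L)/1.4
# shaker: rim edges in scene
save(S,'s2.png',(140,270,90,95),6.2)
save(D,'d2.png',(255,125,90,60),7)
```

```text
[0.43322973 0.19514563 0.16867699] 0.20060518759746687 26.166213154792786
[(array([203., 170.]), np.int32(467), array([371.5, 219.3]), array([18.9, 18.6]), 86.2), (array([279., 285.]), np.int32(1858), array([436.4, 111. ]), array([49.4, 36.9]), 89.6), (array([539., 321.]), np.int32(51), array([691.6,  68.7]), array([ 9.1, 56.5]), 33.3)]
```

View pics/s2.png

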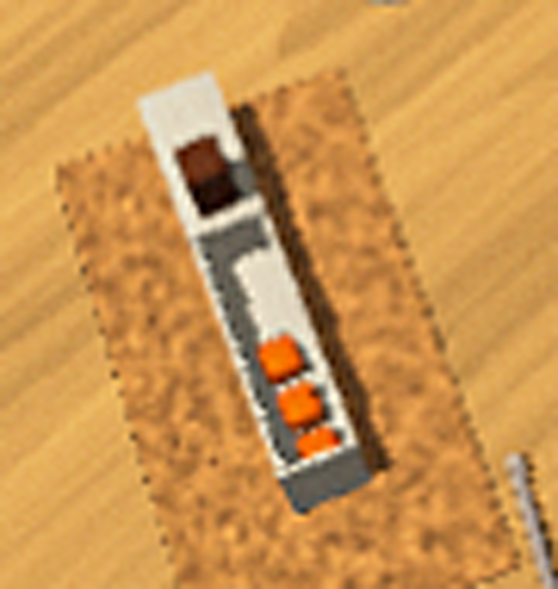

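Shaker crop: hood (138,102)-(268,205), post (200,160), three lumps (280,358),(300,405),(318,443); slot before them free. Lump gripped (17 mm).

Run:
```python
from h import *
S=cam('scene')
f=lambda *L:np.array(L)/6.2+[140,270]
H=plane(S,f([138,102],[212,73],[268,205],[193,238]),.058)[:,:2]; R=plane(S,f([283,475],[357,447]),.055)[:,:2]
print(H.round(4),R.round(4))
front=H[:2].mean(0);mid=H[2:].mean(0);rear=R.mean(0)
d=rear-front;print(np.linalg.norm(d),np.degrees(np.arctan2(d[1],d[0])),np.linalg.norm(mid-front))
u=d/np.linalg.norm(d); o=(front+rear)/2+u*.0085;print('origin',o,'grip',o-.045*u,'drop',o+.004*u,u)
a=np.degrees(np.arctan2(u[1],u[0]))
print(*go(np.r_[o+.004*u,.16],down(a)*Rn.from_euler('z',-90,degrees=True)))
```

```text
[[ 0.3778 -0.345 ]
 [ 0.3899 -0.3118]
 [ 0.4584 -0.3344]
 [ 0.4474 -0.3682]] [[ 0.558  -0.4076]
 [ 0.5706 -0.3771]]
0.1914659604693239 -19.525973789619776 0.07275608024654763
origin [ 0.48207932 -0.36321793] grip [ 0.43966727 -0.3481774 ] drop [ 0.48584929 -0.36455487] [ 0.94249007 -0.33423415]
[-558.9   54.     5.7] [ 0.2 -0.1 19.5]
```

Emit:
step_arm(increments=[[[-1,-280,100,0,0,0,10],[-1,-280,100,0,0,0,10],[-1,-280,100,0,0,0,10],[-1,-280,100,0,0,0,10],[-1,-280,100,0,0,0,10],[-1,-280,100,0,0,0,10],[-1,-280,100,0,0,0,10],[-1,-280,100,0,0,0,10]]])

```text
t: 8.78
eef_pos: [0.5315, -0.0945, 0.1637]
tool_rot: [0.001, 0.769, 0.639, -0.002]
contact_force: [0.3, -0.5, 0.3]
gripper_width: 0.2
grasp_force: 26.2
```

Run:
```python
from h import *
print(*go([.4858,-.3646,.16],down(-19.5)*Rn.from_euler('z',-90,degrees=True)))
```

```text
[-273.8    4.5    4.8] [0.  0.2 9. ]
```

Emit:
step_arm(increments=[[[-1,-272,3,0,0,0,9],[-1,-272,3,0,0,0,9],[-1,-272,3,0,0,0,9],[-1,-272,3,0,0,0,9],[-1,-272,3,0,0,0,9],[-1,-272,3,0,0,0,9],[-1,-272,3,0,0,0,9],[-1,-272,3,0,0,0,9],[-1,-272,3,0,0,0,9],[-1,-272,3,0,0,0,9]]])

```text
t: 9.62
eef_pos: [0.4868, -0.3526, 0.1634]
tool_rot: [-0.001, 0.814, 0.581, -0.0]
contact_force: [-0.1, 0.5, 0.1]
gripper_width: 0.199
grasp_force: 26.2
```

Run:
```python
from h import *
print(*go([.4858,-.3646,.055],down(-19.5)*Rn.from_euler('z',-90,degrees=True)))
W=cam('wrist');save(W,'w7.png',s=1)
```

```text
[-11.8   3.2 108.4] [-0.1 -0.1  0.6]
```

View pics/w7.png

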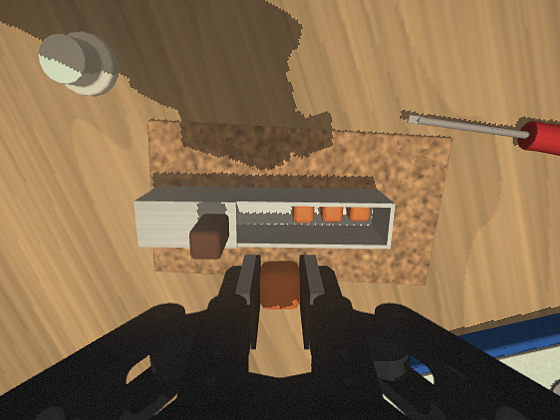

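Held lump, post (208,238), hood end x=237, shaker lumps (303..360,214). Refining shaker pose from this view.

```bash
cat >> h.py <<'E'
def shk(c,hf0,hf1,r0,r1,z=.0):
    "front hood corners (top), rear wall corners(top)"
    H=plane(c,[hf0,hf1],.058+z)[:,:2];R=plane(c,[r0,r1],.055+z)[:,:2];f=H.mean(0);r=R.mean(0);d=r-f;L=np.linalg.norm(d);u=d/L
    o=(f+r)/2+u*.0085; print('len',L,'w',np.linalg.norm(H[0]-H[1]),np.linalg.norm(R[0]-R[1]),'yaw',np.degrees(np.arctan2(u[1],u[0])),'o',o,'grip',o-.045*u); return o,u
E
python3 - <<'E'
from h import *
W=cam('wrist')
o,u=shk(W,(136,201),(137,248),(392,204),(393,248))
print('drop',o+.004*u, *go(np.r_[o+.004*u,.055],down(np.degrees(np.arctan2(u[1],u[0])))*Rn.from_euler('z',-90,degrees=True)))
P=plane(W,[[195,258],[222,258],[230,214],[203,214]],.1);print(P.round(4),P.mean(0))
E
```

```text
len 0.19290096198490755 w 0.037230092776054165 0.03534771682755277 yaw -19.44460099640787 o [ 0.48042888 -0.36325386] grip [ 0.4379955  -0.34827357]
drop [ 0.48420073 -0.36458544] [-13.    1.1 108.9] [-0.1 -0.1  0.6]
[[ 0.4291 -0.3534  0.1   ]
 [ 0.4455 -0.359   0.1   ]
 [ 0.4609 -0.3332  0.1   ]
 [ 0.4452 -0.3278  0.1   ]] [ 0.44519376 -0.34335692  0.1       ]
```

Emit:
step_arm(increments=[[[-1,-12.5,5,60,0,0,0.6],[-1,-12.5,5,60,0,0,0.6],[-1,-12.5,5,90,0,0,0.6],[-1,-12.5,5,107,0,0,0.6],[-1,-12.5,5,107,0,0,0.6],[-0.2,-12.5,5,107,0,0,0.6],[-0.2,-12.5,5,107,0,0,0.6],[-0.2,-12.5,5,107,0,0,0.6],[-0.2,-12.5,5,70,0,0,0.6],[-0.2,-12.5,5,0,0,0,0.6]]])

```text
t: 10.55
eef_pos: [0.4863, -0.3666, 0.1359]
tool_rot: [-0.002, 0.817, 0.577, -0.001]
contact_force: [1.6, -0.6, -0.1]
gripper_width: 0.397
grasp_force: 0.0
```

Emit:
step_arm(increments=[[[-0.1,250,40,-50,0,0,-10],[-0.1,250,40,-50,0,0,-10],[-0.1,250,40,-50,0,0,-10],[-0.1,250,40,-50,0,0,-10],[-0.1,250,40,-50,0,0,-10],[-0.1,250,40,-50,0,0,-10],[-0.1,250,40,-50,0,0,-10],[-0.1,250,40,-50,0,0,-10],[-0.1,250,40,-50,0,0,-10],[-0.1,250,40,-50,0,0,-10]]])

```text
t: 11.38
eef_pos: [0.6084, -0.1476, 0.1868]
tool_rot: [0.001, 0.764, 0.645, -0.0]
contact_force: [0.2, -0.0, -0.7]
gripper_width: 0.449
grasp_force: 0.0
```

Run:
```python
from h import *
S=cam('scene')
print([(ce.round(1),a,plane(S,[ce],.016).round(4)[0]) for ce,a,_ in blobs(S,*AMB)])
print(*go([.3712,.2185,.16],down(0)*Rn.from_euler('z',-90,degrees=True)),pose()[0])
```

```text
[(array([297.6, 182.2]), np.int32(20), array([0.3682, 0.2168, 0.016 ])), (array([ 61.9, 334.4]), np.int32(116), array([ 0.2783, -0.6293,  0.016 ])), (array([180. , 318.9]), np.int32(19), array([ 0.4709, -0.3643,  0.016 ])), (array([184.5, 327.1]), np.int32(29), array([ 0.4985, -0.3705,  0.016 ])), (array([187.7, 334.7]), np.int32(27), array([ 0.5218, -0.378 ,  0.016 ])), (array([190.6, 340.8]), np.int32(19), array([ 0.541 , -0.3835,  0.016 ]))]
[ 321.  -295.8   26.2] [ 0.   0.1 -9.8] [ 0.60825689 -0.1479793   0.18660461]
```

Lump is in the shaker (four seen). Fetch the second.

Emit:
step_arm(increments=[[[-0.1,321,-296,26,0,0,-9.8],[-0.1,321,-296,26,0,0,-9.8],[-0.1,321,-296,26,0,0,-9.8],[-0.1,321,-296,26,0,0,-9.8],[-0.1,321,-296,26,0,0,-9.8],[-0.1,321,-296,26,0,0,-9.8],[-0.1,321,-296,26,0,0,-9.8],[-0.1,321,-296,26,0,0,-9.8],[-0.1,321,-296,26,0,0,-9.8],[-0.1,321,-296,26,0,0,-9.8]]])

```text
t: 12.27
eef_pos: [0.3814, 0.2024, 0.1616]
tool_rot: [0.0, 0.707, 0.707, 0.0]
contact_force: [2.1, -0.3, -0.1]
gripper_width: 0.449
grasp_force: 0.0
```

Emit:
step_arm(increments=[[[-0.1,0,0,0,0,0,0],[-0.1,0,0,0,0,0,0],[-0.1,0,0,0,0,0,0]]])

```text
t: 12.52
eef_pos: [0.3827, 0.2013, 0.1615]
tool_rot: [0.0, 0.707, 0.708, -0.0]
contact_force: [0.7, 0.7, -0.2]
gripper_width: 0.451
grasp_force: 0.0
```

Run:
```python
from h import *
W=cam('wrist')
for l in lumps(W,.018,100): print(*l)
print(*go([.3712,.2185,.004],down(0)*Rn.from_euler('z',-90,degrees=True)),pose()[0])
```

```text
[264. 177.] 452 [369.7 219.2] [19.2 16.7] 89.0
[ 17.6 -11.9 157.5] [0. 0. 0.] [0.38304569 0.20096055 0.16153467]
```

Emit:
step_arm(increments=[[[-0.1,17.5,-12.5,0,0,0,0],[-0.1,17.5,-12.5,60,0,0,0],[-0.1,17.5,-12.5,100,0,0,0],[-0.1,17.5,-12.5,130,0,0,0],[-0.1,17.5,-12.5,157,0,0,0],[-0.1,17.5,-12.5,157,0,0,0],[-0.1,17.5,-12.5,157,0,0,0]]])

```text
t: 13.15
eef_pos: [0.3703, 0.2181, 0.003]
tool_rot: [0.0, 0.707, 0.707, -0.002]
contact_force: [0.6, -0.3, 0.3]
gripper_width: 0.453
grasp_force: 0.0
```

Emit:
step_arm(increments=[[[-1,0,0,0,0,0,0],[-1,0,0,0,0,0,0],[-1,0,0,0,0,0,0],[-1,0,0,0,0,0,0],[-1,0,0,0,0,0,0],[-1,0,0,-80,0,0,0],[-1,0,0,-160,0,0,0],[-1,0,0,-160,0,0,0],[-1,0,0,-160,0,0,0]]])

```text
t: 13.9
eef_pos: [0.3695, 0.2203, 0.1672]
tool_rot: [0.0, 0.706, 0.708, 0.001]
contact_force: [1.2, 0.2, -0.2]
gripper_width: 0.202
grasp_force: 28.5
```

Run:
```python
from h import *
W=cam('wrist')
P,Q,o=pose();print(P,o['gripper_width'],o['grasp_force'])
print(*go([.58,0,.17],down(-10)*Rn.from_euler('z',-90,degrees=True)))
```

```text
[0.37258873 0.22255558 0.17292707] 0.20323966227392595 28.529830276966095
[-223.3  206.6    3.3] [ 0.5 -0.4 10.2]
```

Emit:
step_arm(increments=[[[-1,-223,206,0,0,0,10],[-1,-223,206,0,0,0,10],[-1,-223,206,0,0,0,10],[-1,-223,206,0,0,0,10],[-1,-223,206,0,0,0,10],[-1,-223,206,0,0,0,10],[-1,-223,206,0,0,0,10],[-1,-223,206,0,0,0,10],[-1,-223,206,0,0,0,10]]])

```text
t: 14.7
eef_pos: [0.5782, -0.0064, 0.1645]
tool_rot: [0.001, 0.767, 0.642, -0.0]
contact_force: [-0.4, 0.5, 0.5]
gripper_width: 0.202
grasp_force: 28.5
```

Run:
```python
from h import *
print(*go([.488,-.352,.165],down(-19.5)*Rn.from_euler('z',-90,degrees=True)))
```

```text
[-356.1  -27.9   -0. ] [0.1 0.1 9.3]
```

Emit:
step_arm(increments=[[[-1,-356,-28,0,0,0,9.3],[-1,-356,-28,0,0,0,9.3],[-1,-356,-28,0,0,0,9.3],[-1,-356,-28,0,0,0,9.3],[-1,-356,-28,0,0,0,9.3],[-1,-356,-28,0,0,0,9.3],[-1,-356,-28,0,0,0,9.3],[-1,-356,-28,0,0,0,9.3],[-1,-356,-28,0,0,0,9.3],[-1,-356,-28,0,0,0,9.3]]])

```text
t: 15.53
eef_pos: [0.4848, -0.3536, 0.1648]
tool_rot: [0.001, 0.817, 0.577, -0.001]
contact_force: [-0.3, 0.6, 0.2]
gripper_width: 0.203
grasp_force: 28.5
```

Run:
```python
from h import *
W=cam('wrist');S=cam('scene')
for l in lumps(W,.022,60): print(*l)
print([(ce.round(1),a,plane(S,[ce],.016).round(4)[0]) for ce,a,_ in blobs(S,*AMB)])
print(*go([.4876,-.3658,.055],down(-19.5)*Rn.from_euler('z',-90,degrees=True)),pose()[0])
```

```text
[272. 213.] 430 [ 473.6 -364.8] [18.7 17.1] 70.5
[305. 210.] 329 [ 500.6 -371.5] [13.3 17.9] 70.5
[333. 210.] 308 [ 523.1 -379. ] [12.4 18.2] 70.5
[360. 209.] 301 [ 544.7 -386.2] [11.5 19.7] 70.5
[208. 245.] 473 [ 409.8 -373.4] [27.1 27.1] 81.3
[280. 281.] 1934 [ 458.9 -425.5] [53.8 37.2] 70.5
[(array([ 62. , 334.5]), np.int32(117), array([ 0.2787, -0.6293,  0.016 ])), (array([180. , 318.9]), np.int32(19), array([ 0.4709, -0.3643,  0.016 ])), (array([184.5, 327.1]), np.int32(29), array([ 0.4985, -0.3705,  0.016 ])), (array([187.7, 334.7]), np.int32(27), array([ 0.5218, -0.378 ,  0.016 ])), (array([190.6, 340.8]), np.int32(19), array([ 0.541 , -0.3835,  0.016 ]))]
[-17.3   6.1 109.3] [-0.  -0.   0.3] [ 0.48759668 -0.3475512   0.16435348]
```

Emit:
step_arm(increments=[[[-1,-16,31,40,0,0,0.3],[-1,-16,31,60,0,0,0.3],[-1,-16,31,90,0,0,0.3],[-1,-16,31,112,0,0,0.3],[-1,-16,31,112,0,0,0.3],[-0.2,-16,31,112,0,0,0.3],[-0.2,-16,31,112,0,0,0.3],[-0.2,-16,31,112,0,0,0.3],[-0.2,-16,31,70,0,0,0.3],[-0.2,-16,31,-20,0,0,0.3]]])

```text
t: 16.47
eef_pos: [0.5111, -0.372, 0.136]
tool_rot: [-0.002, 0.816, 0.578, -0.001]
contact_force: [0.3, -0.1, 0.8]
gripper_width: 0.402
grasp_force: 0.0
```

Emit:
step_arm(increments=[[[-0.2,60,-20,-100,0,0,0],[-0.2,60,-20,-100,0,0,0],[-0.2,60,-20,-100,0,0,0],[-0.2,60,-20,-100,0,0,0]]])

```text
t: 16.8
eef_pos: [0.5179, -0.3073, 0.2446]
tool_rot: [0.005, 0.815, 0.58, 0.005]
contact_force: [1.1, -0.0, 0.1]
gripper_width: 0.404
grasp_force: 0.0
```

Run:
```python
from h import *
W=cam('wrist');S=cam('scene');D=cam('side')
for l in lumps(W,.022,60): print(*l)
for n,c in(('S',S),('D',D)):print(n,[(ce.round(1),a,plane(c,[ce],.016).round(4)[0]) for ce,a,_ in blobs(c,*AMB)])
save(W,'w8.png',s=1);print(pose()[0])
```

```text
[467. 191.] 93 [ 713.5 -390. ] [ 9.7 66. ] 54.0
[292. 240.] 424 [ 511.3 -378.6] [15.5 41.3] 70.6
[324. 238.] 143 [ 545.5 -386.8] [10.7 18. ] 70.6
[257. 242.] 217 [ 474.1 -366.7] [15.5 16.9] 70.6
[206. 265.] 184 [ 408.7 -372.6] [29.  18.3] 19.4
S [(array([ 61.7, 334.2]), np.int32(117), array([ 0.2774, -0.6293,  0.016 ])), (array([180.2, 319.1]), np.int32(17), array([ 0.4718, -0.3641,  0.016 ])), (array([185.4, 327. ]), np.int32(37), array([ 0.5001, -0.3685,  0.016 ])), (array([188.1, 334.3]), np.int32(32), array([ 0.5217, -0.3766,  0.016 ])), (array([191.1, 340.7]), np.int32(19), array([ 0.5416, -0.3824,  0.016 ]))]
D []
[ 0.51339155 -0.31014339  0.23703974]
```

View pics/w8.png

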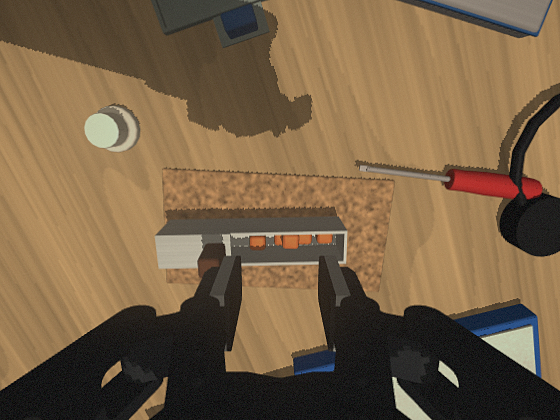

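All five lumps are in the shaker (257-324,240). Now on to look at the green lamp from above.

Run:
```python
from h import *
R=down(0)*Rn.from_euler('z',-90,degrees=True)
print(*go([.60,.05,.36],R))
print(*go([.60,.33,.36],R))
```

```text
[ 368.5  -37.5 -123.1] [  0.1   0.  -19.4]
[ 632.6 -130.4 -123.4] [  0.1   0.  -19.4]
```

Emit:
step_arm(increments=[[[-0.2,368,-37,-123,0,0,-19.4],[-0.2,368,-37,-123,0,0,-19.4],[-0.2,368,-37,-123,0,0,-19.4],[-0.2,368,-37,-123,0,0,-19.4],[-0.2,632,-130,-123,0,0,-19.4],[-0.2,632,-130,-123,0,0,-19.4],[-0.2,632,-130,-123,0,0,-19.4],[-0.2,632,-130,-123,0,0,-19.4],[-0.2,632,-130,-123,0,0,-19.4],[-0.2,632,-130,-123,0,0,-19.4]]])

```text
t: 17.78
eef_pos: [0.5756, 0.0903, 0.323]
tool_rot: [-0.0, 0.708, 0.706, -0.001]
contact_force: [0.5, 0.3, 0.5]
gripper_width: 0.4
grasp_force: 0.0
```

Run:
```python
from h import *
R=down(0)*Rn.from_euler('z',-90,degrees=True)
print(*go([.60,.33,.36],R))
D=cam('side');S=cam('scene')
for n,c in (('D',D),('S',S)):
  print(n,[(ce.round(0),a,plane(c,[ce],.009).round(3)[0,:2]) for ce,a,_ in blobs(c,(3,150,70),(17,255,255),8) if a<150])
```

```text
[239.7  23.9 -37.3] [-0.1  0.  -0.1]
D [(array([477., 109.]), np.int32(27), array([-0.227, -0.806])), (array([311., 142.]), np.int32(17), array([ 0.449, -0.451])), (array([330., 158.]), np.int32(27), array([ 0.363, -0.37 ]))]
S [(array([23.,  1.]), np.int32(8), array([-1.237,  0.073])), (array([109.,  19.]), np.int32(23), array([-0.831,  0.272])), (array([119.,  29.]), np.int32(13), array([-0.744,  0.265])), (array([61., 62.]), np.int32(10), array([-0.732, -0.026])), (array([272.,  67.]), np.int32(13), array([-0.106,  0.56 ])), (array([303.,  97.]), np.int32(86), array([0.097, 0.528])), (array([214.,  93.]), np.int32(10), array([-0.156,  0.3  ])), (array([202., 103.]), np.int32(127), array([-0.143,  0.23 ])), (array([221.,  98.]), np.int32(8), array([-0.114,  0.299])), (array([282., 111.]), np.int32(64), array([0.093, 0.417])), (array([296., 106.]), np.int32(15), array([0.112, 0.476])), (array([192., 123.]), np.int32(18), array([-0.093,  0.139])), (array([294., 124.]), np.int32(28), array([0.169, 0.402])), (array([255., 124.]), np.int32(8), array([0.074, 0.299])), (array([321., 126.]
[... 10036 characters left out ...]
[ 0.843, -0.231])), (array([300., 391.]), np.int32(16), array([ 0.843, -0.264])), (array([300., 403.]), np.int32(81), array([ 0.864, -0.288])), (array([192., 396.]), np.int32(10), array([ 0.657, -0.475])), (array([257., 402.]), np.int32(80), array([ 0.784, -0.365])), (array([282., 413.]), np.int32(51), array([ 0.85 , -0.337])), (array([291., 404.]), np.int32(11), array([ 0.852, -0.306])), (array([179., 410.]), np.int32(24), array([ 0.659, -0.521])), (array([302., 408.]), np.int32(8), array([ 0.879, -0.293])), (array([246., 414.]), np.int32(11), array([ 0.786, -0.406])), (array([250., 416.]), np.int32(16), array([ 0.797, -0.4  ])), (array([192., 418.]), np.int32(14), array([ 0.699, -0.509]))]
```

Side view shows no amber left on the bench.

Emit:
step_arm(increments=[[[-0.2,240,24,-37,0,0,0],[-0.2,240,24,-37,0,0,0],[-0.2,240,24,-37,0,0,0],[-0.2,240,24,-37,0,0,0],[-0.2,240,24,-37,0,0,0],[-0.2,240,24,-37,0,0,0],[-0.2,240,24,-37,0,0,0],[-0.2,240,24,-37,0,0,0]]])

```text
t: 18.55
eef_pos: [0.5994, 0.3314, 0.3589]
tool_rot: [-0.001, 0.706, 0.708, -0.001]
contact_force: [0.1, -0.9, -0.6]
gripper_width: 0.399
grasp_force: 0.0
```

Run:
```python
from h import *
W=cam('wrist'); D=cam('side');S=cam('scene');print(pose()[0])
a=cv2.resize(W['image'][0:300,100:460],(480,400)); b=cv2.resize(S['image'][155:245,325:415],(300,300)); c=cv2.resize(D['image'][230:340,170:280],(300,300))
im=np.zeros((600,780,3),np.uint8);im[:400,:480]=a;im[:300,480:]=b;im[300:,480:]=c
cv2.imwrite('pics/lamp.png',im[:,:,::-1])
```

```text
[0.60073122 0.32706245 0.35994047]
```

View pics/lamp.png

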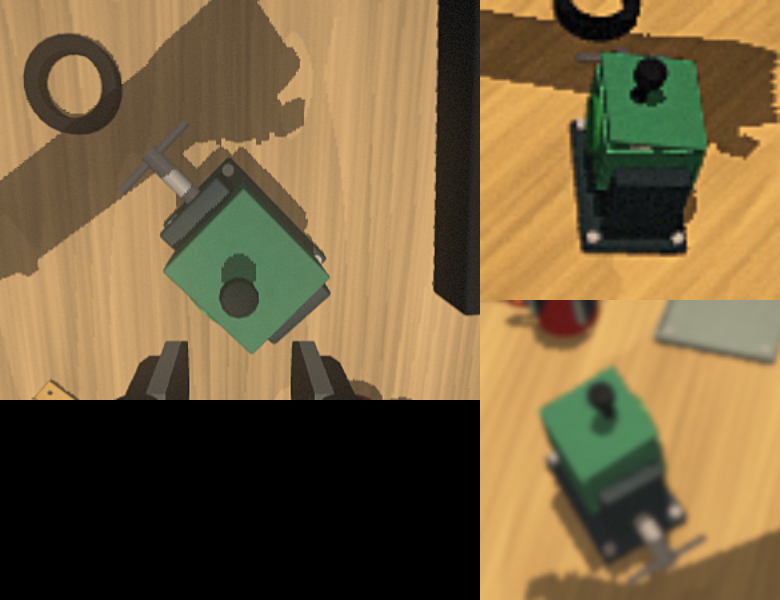

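Composite: green lamp (the turquoise one lies elsewhere, at x≈0.2; this green one fits the description): lid corners (245,190),(328,275),(252,352),(164,270), knob (239,298).

Run:
```python
from h import *
W=cam('wrist');S=cam('scene');D=cam('side')
f=lambda *L:np.array(L,float)*.75+[100,0]
c=plane(W,f([245,190],[328,275],[252,352],[164,270]),.14)[:,:2];print('lid',c.round(4),'mean',c.mean(0).round(4))
for i in range(4): d=c[(i+1)%4]-c[i];print(np.linalg.norm(d).round(4),np.degrees(np.arctan2(d[1],d[0])).round(1))
def dark(cm,x,y,w):
    g=cm['image'][y:y+w,x:x+w].max(2); m=(g<60).astype(np.uint8); n,l,s,ce=cv2.connectedComponentsWithStats(m)
    return [(ce[i]+[x,y],s[i]) for i in range(1,n) if s[i,4]>25]
print('W',dark(W,255,175,60));print('S',dark(S,360,168,35));print('D',dark(D,200,250,40))
ws=[e for e in dark(W,255,175,60)]
k=f([239,298])[0]
print(plane(W,[k],.17),plane(W,[k],.185))
print('tri S-D',tri(S,(325+(650-480)*.3,155+72*.3),D,(170+(601-480)*110/300,230+(395-300)*110/300)))
print('tri W-S',tri(W,k,S,(325+170*.3,155+72*.3)),'W-D',tri(W,k,D,(170+121*110/300,230+95*110/300)))
```

```text
lid [[0.6047 0.3658]
 [0.6717 0.2981]
 [0.6107 0.2306]
 [0.5396 0.3026]] mean [0.6067 0.2992]
0.0952 -45.3
0.0909 -132.1
0.1012 134.7
0.0907 44.2
W [(array([278.65131579, 210.56578947]), array([  8,  28,  29,  26, 152], dtype=int32))]
S [(array([375.2295082 , 179.21311475]), array([ 10,   3,  11,  16, 122], dtype=int32)), (array([374.55 , 200.675]), array([ 0, 26, 32,  9, 80], dtype=int32))]
D [(array([214.52631579, 266.39473684]), array([10, 11,  9, 13, 76], dtype=int32))]
[[0.59995436 0.28860702 0.17      ]] [[0.59999761 0.29354719 0.185     ]]
tri S-D (array([0.59740007, 0.29740471, 0.18747283]), np.float64(0.0029175048336606687))
tri W-S (array([0.5999931 , 0.29550985, 0.19098424]), np.float64(4.623459425425894e-05)) W-D (array([0.59976909, 0.29052251, 0.1766378 ]), np.float64(0.0006565469495344866))
```

Run:
```python
from h import *
R=down(-45)*Rn.from_euler('z',-90,degrees=True)
print(*go([.599,.291,.25],R))
```

```text
[-36.6  -1.5 111. ] [ 0.   0.  44.8]
```

Emit:
step_arm(increments=[[[0.3,-37,-1.5,60,0,0,44.8],[0.3,-37,-1.5,60,0,0,44.8],[0.3,-37,-1.5,60,0,0,44.8],[0.3,-37,-1.5,60,0,0,44.8],[0.3,-37,-1.5,60,0,0,44.8],[0.3,-37,-1.5,60,0,0,44.8],[0.3,-37,-1.5,60,0,0,44.8],[0.3,-37,-1.5,110,0,0,44.8],[0.3,-37,-1.5,110,0,0,44.8],[0.3,-37,-1.5,110,0,0,44.8]]])

```text
t: 19.68
eef_pos: [0.5966, 0.2908, 0.2479]
tool_rot: [0.001, 0.923, 0.384, -0.003]
contact_force: [0.1, 0.3, -0.8]
gripper_width: 0.652
grasp_force: 0.0
```

```bash
cat >> h.py <<'E'
def gmask(c): return cv2.inRange(cv2.cvtColor(c['image'],cv2.COLOR_RGB2HSV),np.array([50,80,40]),np.array([82,255,255]))
E
python3 - <<'E'
from h import *
W=cam('wrist');print(pose()[0])
g=W['image'].max(2)
m=gmask(W);k=max(cv2.findContours(m,0,2)[0],key=cv2.contourArea);p=cv2.approxPolyDP(k,8,True).reshape(-1,2);print(p.tolist())
fill=np.zeros_like(m);cv2.drawContours(fill,[cv2.convexHull(k)],-1,1,-1)
d=((g<50)&(fill>0)).astype(np.uint8);n,l,s,ce=cv2.connectedComponentsWithStats(d)
for i in range(1,n):
    if s[i,4]>60: print(ce[i].round(1),s[i],[plane(W,[ce[i]],z)[0,:2].round(4) for z in(.17,.183)])
save(W,'lamp2.png')
E
```

```text
[0.59774533 0.29155756 0.25018646]
[[224, 156], [232, 170], [222, 186], [238, 175], [230, 189], [291, 198], [295, 224], [283, 239], [307, 233], [330, 243], [327, 232], [341, 244], [279, 247], [341, 246], [343, 158], [319, 141], [325, 135], [271, 124], [292, 154], [284, 165], [277, 149], [235, 152], [233, 169]]
[272.4 210.6] [ 250  194   45   35 1029] [array([0.5975, 0.2993]), array([0.6004, 0.3018])]
```

Run:
```python
from h import *
im=cv2.imread('pics/lamp2.png');g=im.max(2);gm=cv2.inRange(cv2.cvtColor(im,cv2.COLOR_BGR2HSV),np.array([50,80,40]),np.array([82,255,255]))
for r in range(140,275,4): print(r,''.join('g' if gm[r,c] else ('#' if g[r,c]<50 else ('+' if g[r,c]<90 else '.')) for c in range(180,380,3)))
```

```text
140 .+######++++++g++g++++++++++++++gggggggggggggg.ggg.....+.....+.....
144 ..######++++++g+++++g++++++g+++++ggggggggggg.g..gg.gg..++....+.....
148 ..######+++g++++++++g++g+gg++++++g++gggggg.g++++++gg.gg++++..+.....
152 ..##+###++++g+g+++++gggg++++g++++g+g+ggggg++++++++g.g.g+.....+.....
156 ..##+#++++g+g+++g+ggggg+g+ggg++++g+++ggggg++++++++gg.g.++++.++.....
160 ..######+g+++g++g+++ggg+ggg+++++gg+++++g++g+++++++ggggg+++++++.....
164 ..##+++#+++gg+++g+g++ggggg+g++ggg++g+++++g+g+g++++ggg.g.++++.+.....
168 ..######++g+g+++ggg+g+g+++g+++ggggggg++++g+g++++++ggg.g++..++......
172 ..######+g+++g+++ggggg+gg++gg++gggg+g+gg++g+++++++gg.g.+.++.+......
176 ..+#+###++++++g++gggggggggggggg+ggg++gggg++ggg++++gggg.++++++......
180 ..+#####+++++++g++gg+ggggg+ggg+g+g+gg+g+g+ggg+g+++ggggg++++++......
184 ...##+##++++++g++++ggg+gg+gggggg+ggg++gg++gg+g++++ggg..++++++......
188 ...++#+#+g+++++++g+gg+g++g+gggg+gg++ggggg+++++++++ggggg++++++......
192 ...+++##+++++++g++++ggg+g+g+++gggg+g+gg++g++++++++ggggg++.+++......
196 ...####+++++++++++++++++++gg#######g++g++g+g.g+gggggggg.+++++......
200 ...##+++++++++++
[... 647 characters left out ...]
.....gg.....++++++++..g..g...ggggggggg..............
240 ...........g................g.......g........ggg..g.gg.............
244 .............................g..g.........g.....g..................
248 ...................................................................
252 ...................................................................
256 ...................................................................
260 ......++++##...........................................##++++......
264 .....+++.+++...........................................#++++++.....
268 .....+++++++...........................................#++#++.+....
272 .##+++++++++...........................................#++++++++##.
```

Run:
```python
from h import *
W=cam('wrist')
R=down(-45)*Rn.from_euler('z',-90,degrees=True)
for z in(.175,.185):
    k=plane(W,[[274,217]],z)[0];print(k.round(4),*go([k[0],k[1],.18-.012],R))
```

```text
[0.5972 0.2969 0.175 ] [ 2.3 -4.4 83.8] [-0.   0.   0.2]
[0.5995 0.299  0.185 ] [ 5.4 -4.2 83.8] [-0.   0.   0.2]
```

Emit:
step_arm(increments=[[[0.3,3,-4,40,0,0,0],[0.3,3,-4,60,0,0,0],[0.3,3,-4,75,0,0,0],[0.3,3,-4,90,0,0,0],[0.3,3,-4,90,0,0,0]]], force=50)

```text
t: 20.2
eef_pos: [0.5971, 0.2971, 0.1598]
tool_rot: [0.0, 0.923, 0.384, -0.001]
contact_force: [-0.4, -0.4, 0.5]
gripper_width: 0.652
grasp_force: 0.0
```

Emit:
step_arm(increments=[[[-1,0,0,0,0,0,0],[-1,0,0,0,0,0,0],[-1,0,0,0,0,0,0],[-1,0,0,0,0,0,0],[-1,0,0,0,0,0,0],[-1,0,0,0,0,0,0]]])

```text
t: 20.7
eef_pos: [0.5974, 0.2982, 0.1624]
tool_rot: [-0.0, 0.923, 0.384, 0.0]
contact_force: [-5.5, 0.4, 7.2]
gripper_width: 0.302
grasp_force: 49.1
```

Emit:
step_arm(increments=[[[-1,3.7,0,-5,0,0,0],[-1,7.9,0,-9.8,0,0,0],[-1,12.5,0,-14,0,0,0],[-1,17.3,0,-18.1,0,0,0],[-1,22.5,0,-21.5,0,0,0],[-1,28,0,-24.6,0,0,0],[-1,28,0,-24.6,0,0,0]]])

```text
t: 21.28
eef_pos: [0.6176, 0.3183, 0.1843]
tool_rot: [-0.0, 0.923, 0.385, -0.001]
contact_force: [2.1, 5.4, -21.0]
gripper_width: 0.304
grasp_force: 50.9
```

Run:
```python
from h import *
P,Q,o=pose();print(P,o['contact_force'],o['torque'],o['gripper_width'])
S=cam('scene');D=cam('side')
for n,c in(('S',S),('D',D)):
    m=gmask(c);x,y=(int(v) for v in proj(c,[.6067,.2992,.15])[0]);w=np.zeros_like(m);w[y-50:y+50,x-50:x+50]=m[y-50:y+50,x-50:x+50]
    k=max(cv2.findContours(w,0,2)[0],key=cv2.contourArea);print(n,cv2.approxPolyDP(k,3,True).reshape(-1,2).tolist())
```

```text
[0.61756189 0.31829537 0.18426003] [  2.09867404   5.43421107 -21.00428659] [ 0.84561454 -0.26770276 -0.01643228] 0.30383734386080385
S [[369, 163], [370, 173], [360, 174], [357, 185], [360, 211], [366, 204], [386, 204], [389, 208], [393, 199], [390, 181], [379, 182], [376, 177], [381, 169]]
D [[210, 251], [215, 263], [212, 272], [205, 278], [198, 267], [193, 271], [212, 307], [212, 300], [234, 287], [228, 268]]
```

Following the arc well with 21 N. Continue to 60°.

Emit:
step_arm(increments=[[[-1,5.7,0,-2.5,0,0,0],[-1,11.7,0,-4.6,0,0,0],[-1,17.8,0,-6,0,0,0],[-1,24,0,-7.1,0,0,0],[-1,30.3,0,-7.5,0,0,0],[-1,36.6,0,-7.4,0,0,0],[-1,36.6,0,-7.4,0,0,0],[-1,36.6,0,-7.4,0,0,0]]])

```text
t: 22.05
eef_pos: [0.6415, 0.3422, 0.1911]
tool_rot: [0.001, 0.923, 0.384, -0.003]
contact_force: [-5.2, -0.6, -22.7]
gripper_width: 0.3
grasp_force: 50.6
```

Run:
```python
from h import *
P,Q,o=pose();print(P,o['contact_force'],o['gripper_width'])
```

```text
[0.64152684 0.34222145 0.19105859] [ -5.2370904   -0.57586108 -22.69138029] 0.30026709697987763
```

Emit:
step_arm(increments=[[[0.3,0,0,0,0,0,0],[0.3,0,0,0,0,0,0],[0.3,0,0,0,0,0,0],[0.3,0,0,-30,0,0,0],[0.3,0,0,-70,0,0,0],[0.3,0,0,-150,0,0,0],[0.3,0,0,-150,0,0,0],[0.3,0,0,-150,0,0,0],[0.3,0,0,-150,0,0,0]]])

```text
t: 22.8
eef_pos: [0.646, 0.3443, 0.3507]
tool_rot: [-0.001, 0.923, 0.384, 0.007]
contact_force: [0.4, -0.5, -0.5]
gripper_width: 0.649
grasp_force: 0.0
```

Run:
```python
from h import *
W=cam('wrist');S=cam('scene');D=cam('side');print(pose()[0])
a=cv2.resize(W['image'][60:360,100:460],(480,400)); b=cv2.resize(S['image'][135:235,325:425],(320,300)); c=cv2.resize(D['image'][220:320,170:270],(320,300))
im=np.zeros((600,800,3),np.uint8);im[:400,:480]=a;im[:300,480:]=b;im[300:,480:]=c
cv2.imwrite('pics/lamp3.png',im[:,:,::-1])
for n,c in(('S',S),('D',D),('W',W)):
    m=gmask(c);x,y=(int(v) for v in proj(c,[.6067,.2992,.15])[0]);w=np.zeros_like(m);q=160 if n=='W' else 50;w[max(0,y-q):y+q,max(0,x-q):x+q]=m[max(0,y-q):y+q,max(0,x-q):x+q]
    w=cv2.morphologyEx(w,cv2.MORPH_CLOSE,np.ones((5,5)))
    k=max(cv2.findContours(w,0,2)[0],key=cv2.contourArea);print(n,cv2.approxPolyDP(k,2.5,True).reshape(-1,2).tolist())
```

```text
[0.64348392 0.343278   0.34351787]
S [[381, 157], [381, 174], [360, 174], [356, 195], [360, 211], [366, 204], [387, 205], [388, 211], [393, 199], [391, 179]]
D [[199, 251], [194, 264], [198, 268], [195, 278], [212, 307], [213, 299], [234, 287], [234, 281], [219, 259], [207, 261]]
W [[334, 258], [316, 260], [320, 261], [318, 271], [259, 273], [282, 277], [298, 271], [320, 272], [321, 262]]
```

Run:
```python
from h import *
S=cam('scene');D=cam('side');r=.7071
H=np.array([.6385,.331,.135])
for c,n in((S,'S'),(D,'D')):
  for th in(50,55,60,65,70):
    t=np.radians(th);e=H+.09*np.array([-r*np.cos(t),-r*np.cos(t),np.sin(t)])
    a=np.array([r,-r,0])*.05
    print(n,th,proj(c,[e+a,e-a,H+a,H-a]).round(1).tolist())
  g=c['image'].max(2);x,y=(int(v) for v in proj(c,[.636,.328,.207])[0]);gm=gmask(c)
  print(x,y)
  for rr in range(y-26,y+44,2): print(rr,''.join('g' if gm[rr,cc] else ('#' if g[rr,cc]<50 else ('+' if g[rr,cc]<90 else '.')) for cc in range(x-40,x+30)))
```

```text
S 50 [[376.8, 188.3], [373.2, 161.0], [392.0, 202.4], [388.0, 175.6]]
S 55 [[379.3, 187.4], [375.6, 160.0], [392.0, 202.4], [388.0, 175.6]]
S 60 [[381.9, 186.5], [378.1, 159.2], [392.0, 202.4], [388.0, 175.6]]
S 65 [[384.6, 185.8], [380.7, 158.4], [392.0, 202.4], [388.0, 175.6]]
S 70 [[387.3, 185.2], [383.3, 157.8], [392.0, 202.4], [388.0, 175.6]]
393 174
148 #################+.......................................+######......
150 ###################...................................................
152 +...........########..................................................
154 ..............######..................................................
156 ...............#####..................................................
158 ##............######........gg........................................
160 ###################.........gg+.......................................
162 ###################.........gggg......................................
164 ################.............ggg+.....................................
166 .+############..+++.+........gggg+.............................
[... 4165 characters left out ...]
+gggggggggggggggggggggggg
294 ...........................................+##+ggggggggggggggggggg++++
296 ...........................................+####+gggggggggggggg+++++++
298 .............................................+###+ggggggggggg+++++++++
300 .............................................++###+ggggggg+####+++++++
302 ..............................................++####+ggggg++++++++++##
304 ................................................+####+gggg++++++######
306 .................................................+####+gggg###########
308 ..................................................+####++#############
310 ...................................................++#################
```

Run:
```python
from h import *
S=cam('scene');D=cam('side');r=.7071
H=np.array([.6385,.331,.135]);a=np.array([r,-r,0])*.05
for c,n in((S,'S'),(D,'D')):
  for th in(0,50,55,60,65):
    t=np.radians(th);d=np.array([-r*np.cos(t),-r*np.cos(t),np.sin(t)]);N=np.array([r*np.sin(t),r*np.sin(t),np.cos(t)])
    print(n,th,'outer tips',proj(c,[H+.09*d+.006*N+a,H+.09*d+.006*N-a]).round(1).tolist(),'knob',proj(c,[H+.06*d+.041*N,H+.06*d+.033*N,H+.06*d+.049*N]).round(1).tolist())
```

```text
S 0 outer tips [[362.1, 200.9], [359.2, 174.0]] knob [[372.6, 180.3], [372.1, 181.9], [373.1, 178.6]]
S 50 outer tips [[378.7, 187.5], [375.0, 160.2]] knob [[392.6, 173.9], [390.1, 175.0], [395.0, 172.9]]
S 55 outer tips [[381.2, 186.7], [377.5, 159.3]] knob [[394.8, 173.9], [392.2, 174.8], [397.3, 173.0]]
S 60 outer tips [[383.9, 185.9], [380.0, 158.5]] knob [[396.9, 174.0], [394.2, 174.8], [399.6, 173.2]]
S 65 outer tips [[386.7, 185.3], [382.7, 157.9]] knob [[399.0, 174.2], [396.3, 174.9], [401.7, 173.5]]
D 0 outer tips [[218.5, 254.3], [235.7, 279.5]] knob [[215.8, 264.7], [216.2, 266.3], [215.4, 263.0]]
D 50 outer tips [[203.6, 246.4], [221.0, 272.7]] knob [[196.5, 267.5], [198.9, 267.4], [194.0, 267.5]]
D 55 outer tips [[201.2, 246.6], [218.5, 273.0]] knob [[194.3, 268.5], [196.8, 268.3], [191.7, 268.7]]
D 60 outer tips [[198.7, 246.9], [216.0, 273.4]] knob [[192.1, 269.7], [194.7, 269.3], [189.4, 270.1]]
D 65 outer tips [[196.1, 247.5], [213.3, 274.1]] knob [[190.0, 271.0], [192.7, 270.4], [187.2, 271.6]]
```

Run:
```python
from h import *
W=cam('wrist');r=.7071
H=np.array([.6385,.331,.135]);a=np.array([r,-r,0])*.05
for th in(50,55,60,65):
    t=np.radians(th);d=np.array([-r*np.cos(t),-r*np.cos(t),np.sin(t)]);N=np.array([r*np.sin(t),r*np.sin(t),np.cos(t)])
    print(th,'tips',proj(W,[H+.09*d+.006*N+a,H+.09*d+.006*N-a]).round(1).tolist(),'knob',proj(W,[H+.06*d+.041*N]).round(1).tolist(),'hinge',proj(W,[H+.006*N+a,H+.006*N-a]).round(1).tolist())
gm=gmask(W);g=W['image'].max(2)
for rr in range(120,330,5): print(rr,''.join('g' if gm[rr,cc] else ('#' if g[rr,cc]<50 else ('+' if g[rr,cc]<90 else '.')) for cc in range(160,410,4)))
```

```text
50 tips [[343.7, 272.8], [228.6, 272.4]] knob [[286.7, 221.9]] hinge [[334.9, 190.2], [236.1, 189.8]]
55 tips [[345.0, 268.1], [227.6, 267.6]] knob [[286.8, 214.8]] hinge [[334.8, 189.8], [236.1, 189.4]]
60 tips [[346.3, 262.5], [226.7, 262.1]] knob [[286.8, 207.3]] hinge [[334.8, 189.4], [236.1, 189.1]]
65 tips [[347.5, 256.0], [225.8, 255.6]] knob [[286.9, 199.7]] hinge [[334.7, 189.1], [236.2, 188.7]]
120 ...............................................................
125 ...............................................................
130 ...............................................................
135 ...............................................................
140 ...............................................................
145 ...............................................................
150 ...............................................................
155 ...............................................................
160 ...............................................................
165 ...............................................................
170 ........
[... 1463 characters left out ...]
...#+++++.###.......
280 ....+##+++++++................................#+##++++###......
285 ...###+++++++++...............................#+##+.+++###.....
290 ..###++++++#++#...............................######++++##.....
295 .+###++++#++++#...............................#+####++++###....
300 .###....#+#++++...............................#++####...+###...
305 ######..###+++................................#######..########
310 ######+.###+#+.................................######.#########
315 ###########++#................................+################
320 #############...............................++..###############
325 #############..............................+....###############
```

Run:
```python
from h import *
W=cam('wrist')
im=W['image'].astype(int)
for rr in range(162,196,2): print(rr,np.median(im[rr,235:262],0).astype(int).tolist(),end=' ')
print()
for rr in range(246,284,2): print(rr,np.median(im[rr,240:330],0).astype(int).tolist(),end=' ')
print()
for rr in (190,210,230,250): print(rr,[im[rr,c].tolist() for c in range(214,240,3)])
```

```text
162 [112, 93, 64] 164 [114, 93, 65] 166 [81, 68, 51] 168 [53, 49, 42] 170 [55, 51, 43] 172 [54, 51, 44] 174 [54, 49, 42] 176 [53, 51, 44] 178 [52, 50, 43] 180 [54, 61, 47] 182 [52, 62, 46] 184 [54, 63, 46] 186 [51, 61, 46] 188 [63, 87, 64] 190 [62, 85, 64] 192 [63, 85, 64] 194 [64, 87, 64] 
246 [69, 91, 66] 248 [69, 91, 67] 250 [69, 90, 66] 252 [70, 90, 66] 254 [69, 90, 65] 256 [81, 111, 81] 258 [92, 132, 95] 260 [79, 107, 77] 262 [62, 68, 50] 264 [63, 69, 52] 266 [63, 68, 50] 268 [83, 111, 81] 270 [95, 132, 94] 272 [186, 148, 98] 274 [194, 153, 104] 276 [196, 157, 106] 278 [197, 158, 106] 280 [197, 158, 106] 282 [197, 157, 106] 
190 [[96, 79, 58], [102, 84, 58], [50, 46, 38], [52, 47, 42], [49, 45, 36], [44, 36, 35], [64, 88, 64], [65, 88, 66], [62, 85, 65]]
210 [[191, 177, 162], [61, 66, 58], [62, 58, 52], [66, 66, 59], [70, 73, 64], [66, 88, 65], [69, 92, 67], [63, 84, 63], [67, 90, 67]]
230 [[197, 159, 109], [53, 53, 48], [74, 76, 69], [66, 68, 61], [70, 91, 67], [69, 89, 67], [69, 90, 66], [71, 90, 69], [68, 89, 64]]
250 [[197, 157, 107], [127, 107, 72], [67, 72, 58], [74, 96, 71], [69, 88, 65], [72, 90, 67], [71, 92, 68], [74, 91, 69], [72, 90, 67]]
```

Run:
```python
from h import *
W=cam('wrist');r=.7071
u=np.array([r,r,0])
f=plane(W,[[285,271.2]],.135)[0]; b=plane(W,[[285,271.2]],.129)[0]; print('front',f,f@u)
for z in(.135,.138,.141): p=plane(W,[[285,187]],z)[0]; print('hinge edge',z,p@u)
print(np.array([.6385,.331,0])@u)
for Hu in(f@u+.09,f@u+.087):
  for t_ in(.004,.006):
    for th in(58,60,62,64,66):
      t=np.radians(th);e=u*(Hu-.09*np.cos(t)+t_*np.sin(t))+np.array([0,0,.135+.09*np.sin(t)+t_*np.cos(t)])+np.array([r,-r,0])*.217
      print(round(Hu,4),t_,th,proj(W,e)[0].round(1),end=' ')
    print()
```

```text
front [0.57709296 0.26908356 0.135     ] 0.5983314186536781
hinge edge 0.135 0.6925575659359415
hinge edge 0.138 0.6932058504191564
hinge edge 0.141 0.6938541349023714
0.68553345
0.6883 0.004 58 [285.9 263. ] 0.6883 0.004 60 [285.9 260.7] 0.6883 0.004 62 [286.  258.3] 0.6883 0.004 64 [286.1 255.7] 0.6883 0.004 66 [286.1 253. ] 
0.6883 0.006 58 [285.9 261.6] 0.6883 0.006 60 [286.  259.3] 0.6883 0.006 62 [286.  256.8] 0.6883 0.006 64 [286.1 254.1] 0.6883 0.006 66 [286.2 251.4] 
0.6853 0.004 58 [285.9 266.2] 0.6853 0.004 60 [285.9 264. ] 0.6853 0.004 62 [286.  261.6] 0.6853 0.004 64 [286.  259.1] 0.6853 0.004 66 [286.1 256.4] 
0.6853 0.006 58 [285.9 264.9] 0.6853 0.006 60 [286.  262.6] 0.6853 0.006 62 [286.  260.1] 0.6853 0.006 64 [286.1 257.5] 0.6853 0.006 66 [286.1 254.8]
```

Outer-face edges in the wrist view give a lid angle ≈63.5°; regrasp and ease it back about 3.5°.

Emit:
step_arm(increments=[[[0.3,0,0,80,0,0,0],[0.3,0,0,80,0,0,0],[0.3,0,0,120,0,0,0],[0.3,0,0,150,0,0,0],[0.3,0,0,150,0,0,0],[-1,0,0,150,0,0,0],[-1,0,0,150,0,0,0],[-1,0,0,150,0,0,0],[-1,0,0,150,0,0,0],[-1,0,0,150,0,0,0]]])

```text
t: 24.13
eef_pos: [0.6443, 0.345, 0.1963]
tool_rot: [-0.001, 0.923, 0.385, 0.002]
contact_force: [-1.9, 1.4, 7.1]
gripper_width: 0.304
grasp_force: 49.7
```

Emit:
step_arm(increments=[[[-1,-2,0,0,0,0,0],[-1,-4,0,-0.3,0,0,0],[-1,-5,0,-0.3,0,0,0],[-1,-5,0,-0.3,0,0,0],[0.3,-5,0,0,0,0,0],[0.3,-5,0,0,0,0,0],[0.3,-5,0,0,0,0,0],[0.3,-5,0,-30,0,0,0],[0.3,0,0,-100,0,0,0],[0.3,0,0,-150,0,0,0]]])

```text
t: 24.97
eef_pos: [0.6418, 0.3416, 0.3056]
tool_rot: [0.001, 0.923, 0.384, -0.002]
contact_force: [1.2, 1.1, 0.7]
gripper_width: 0.651
grasp_force: 0.0
```

Emit:
step_arm(increments=[[[0.3,0,0,0,0,0,0],[0.3,0,0,0,0,0,0],[0.3,0,0,0,0,0,0]]])

```text
t: 25.22
eef_pos: [0.6424, 0.3421, 0.3056]
tool_rot: [0.0, 0.923, 0.384, -0.001]
contact_force: [0.2, 0.1, -0.6]
gripper_width: 0.65
grasp_force: 0.0
```

Run:
```python
from h import *
W=cam('wrist');r=.7071;print(pose()[0])
im=W['image'].astype(int);G=np.median(im[:,240:330,:],1);
for rr in range(246,284): print(rr,G[rr].astype(int).tolist()[1],end=' ')
u=np.array([r,r,0]);print()
for th in(56,58,60,62,64,66):
      t=np.radians(th);e=u*(.6883-.09*np.cos(t)+.005*np.sin(t))+np.array([0,0,.135+.09*np.sin(t)+.005*np.cos(t)])+np.array([r,-r,0])*.217
      print(th,proj(W,e)[0].round(1),end=' ')
print(proj(W,u*.5983+np.array([r,-r,0])*.217+np.array([0,0,.135])),pose()[2]['contact_force'])
```

```text
[0.64189303 0.34204159 0.30451662]
246 94 247 93 248 93 249 94 250 94 251 94 252 94 253 94 254 95 255 95 256 95 257 95 258 95 259 96 260 96 261 96 262 96 263 96 264 97 265 96 266 96 267 97 268 96 269 96 270 97 271 96 272 96 273 97 274 97 275 96 276 96 277 94 278 102 279 127 280 139 281 134 282 125 283 126 
56 [286.2 283.6] 58 [286.3 281.3] 60 [286.4 278.8] 62 [286.4 276.2] 64 [286.5 273.3] 66 [286.6 270.4] [[284.39434287 286.23767251]] [-0.54576384  0.16556563 -0.33123642]
```

Lid ≈60.5°. Now back to the shaker and re-measure it.

Run:
```python
from h import *
R=down(-19.5)*Rn.from_euler('z',-90,degrees=True)
print(*go([.6,0.05,.33],R)); print(*go([.47,-.30,.30],R))
```

```text
[-236.8  176.1  -24.8] [ -0.1   0.2 -25.3]
[-576.6  330.6    6.1] [ -0.1   0.2 -25.3]
```

Emit:
step_arm(increments=[[[0.2,-237,176,-25,0,0,-25.3],[0.2,-237,176,-25,0,0,-25.3],[0.2,-237,176,-25,0,0,-25.3],[0.2,-237,176,-25,0,0,-25.3],[0.2,-237,176,-25,0,0,-25.3],[0.2,-577,330,6,0,0,-25.3],[0.2,-577,330,6,0,0,-25.3],[0.2,-577,330,6,0,0,-25.3],[0.2,-577,330,6,0,0,-25.3],[0.2,-577,330,6,0,0,-25.3]]])

```text
t: 26.1
eef_pos: [0.5461, -0.0624, 0.3113]
tool_rot: [-0.001, 0.817, 0.577, -0.001]
contact_force: [0.6, 0.2, 1.3]
gripper_width: 0.604
grasp_force: 0.0
```

Run:
```python
from h import *
R=down(-19.5)*Rn.from_euler('z',-90,degrees=True)
print(*go([.47,-.30,.30],R))
```

```text
[-249.4    7.7   11.5] [-0.2  0.1 -0. ]
```

Emit:
step_arm(increments=[[[0.2,-249,8,11,0,0,0],[0.2,-249,8,11,0,0,0],[0.2,-249,8,11,0,0,0],[0.2,-249,8,11,0,0,0],[0.2,-249,8,11,0,0,0],[0.2,-249,8,11,0,0,0],[0.2,-249,8,11,0,0,0],[0.2,-249,8,11,0,0,0],[0.2,-249,8,11,0,0,0]]])

```text
t: 26.85
eef_pos: [0.4721, -0.297, 0.3007]
tool_rot: [-0.001, 0.817, 0.577, -0.001]
contact_force: [-0.0, 0.5, 0.2]
gripper_width: 0.603
grasp_force: 0.0
```

Run:
```python
from h import *
W=cam('wrist');S=cam('scene');print(pose()[0]);cv2.imwrite('pics/sh.png',W['image'][:,:,::-1])
g=cv2.cvtColor(W['image'],cv2.COLOR_RGB2HSV)
m=((g[:,:,1]<40)&(g[:,:,2]>90)).astype(np.uint8);n,l,s,ce=cv2.connectedComponentsWithStats(m)
for i in range(1,n):
    if s[i,4]>150: print('white',ce[i].round(0),s[i])
for l in lumps(W,.022,40): print(*l)
# expected corners if unmoved
o=np.array([.4807,-.3633]);a=np.radians(-19.45);u=np.array([np.cos(a),np.sin(a)]);v=np.array([-u[1],u[0]])
X=[np.r_[o-.105*u+.018*v,.058],np.r_[o-.105*u-.018*v,.058],np.r_[o+.088*u+.018*v,.055],np.r_[o+.088*u-.018*v,.055],np.r_[o-.045*u,.1]]
print('pred',proj(W,X).round(1).tolist())
p=proj(W,X);
for rr in range(190,262,3): print(rr,''.join('o' if (g[rr,c,0]<15 and g[rr,c,1]>150 and g[rr,c,2]>100) else ('W' if g[rr,c,1]<40 and g[rr,c,2]>140 else('#' if g[rr,c,2]<70 else('w' if g[rr,c,1]<60 else '.'))) for c in range(150,400,3)))
```

```text
[ 0.47316005 -0.29589758  0.30135964]
white [285.   5.] [237   0  93  18 731]
white [297.  34.] [274  11  40  39 287]
white [173. 123.] [157 108  28  30 459]
white [320. 223.] [271 209 111  33 762]
white [236. 228.] [ 215  213   43   30 1009]
white [522. 327.] [ 473  299   78   75 2218]
white [347. 356.] [341 344  13  30 182]
white [424. 404.] [408 379  45  41 966]
[486. 174.] 81 [ 712.6 -388.3] [18.  67.6] 45.9
[331. 219.] 381 [ 511.7 -376.7] [16.9 42.8] 72.8
[359. 217.] 146 [ 545.3 -385.3] [11.9 19.4] 70.6
[300. 221.] 188 [ 474.2 -365.2] [18.6 17.7] 71.1
[266. 240.] 224 [ 423.8 -376. ] [24.7 21.9] 70.3
pred [[215.3, 212.4], [216.9, 241.7], [382.6, 211.7], [380.2, 240.9], [266.3, 240.1]]
190 ....................................................................................
193 ....................................................................................
196 ....................................................................................
199 ....................................................................................
202 ..................................wwwwwwww
[... 1033 characters left out ...]
................WWWWWWWWwWWWW......WWwwwwwwWWWWWWwWWWWWWWWWWWWWWWWWWWw.......
241 .......................WWWWWWWWWWWWW......Ww........................................
244 ....................................................................................
247 ....................................................................................
250 ....................................................................................
253 ....................................................................................
256 ....................................................................................
259 ..................wwww##........................................##w##...............
```

Shaker is where it was. Go grip the post.

Run:
```python
from h import *
R=down(-19.45)*Rn.from_euler('z',-90,degrees=True)
print(*go([.4383,-.3483,.065],R))
```

```text
[-61.2 -15.2 236.3] [-0.1 -0.   0.1]
```

Emit:
step_arm(increments=[[[0.2,-61,-15,110,0,0,0],[0.2,-61,-15,110,0,0,0],[0.2,-61,-15,150,0,0,0],[0.2,-61,-15,180,0,0,0],[0.2,-61,-15,210,0,0,0],[0.2,-61,-15,235,0,0,0],[0.2,-61,-15,235,0,0,0],[0.2,-61,-15,235,0,0,0]]], force=80)

```text
t: 27.62
eef_pos: [0.4377, -0.3482, 0.0659]
tool_rot: [-0.002, 0.816, 0.578, -0.001]
contact_force: [0.2, -0.3, 0.6]
gripper_width: 0.601
grasp_force: 0.0
```

Emit:
step_arm(increments=[[[-1,0,0,0,0,0,0],[-1,0,0,0,0,0,0],[-1,0,0,0,0,0,0],[-1,0,0,0,0,0,0],[-1,0,0,0,0,0,0],[-1,0,0,0,0,0,0],[-1,0,0,0,0,0,0]]])

```text
t: 28.2
eef_pos: [0.44, -0.3511, 0.0703]
tool_rot: [0.002, 0.817, 0.577, 0.001]
contact_force: [-1.4, 0.1, 7.2]
gripper_width: 0.222
grasp_force: 78.7
```

Run:
```python
from h import *
P,Q,o=pose();print(P,Q.as_rotvec(),o['gripper_width'],o['contact_force'],o['q'].round(2))
```

```text
[ 0.43999907 -0.35105855  0.07027885] [2.56178229 1.81129296 0.00355703] 0.22236285213467277 [-1.42676811  0.06631227  7.18216354] [ 0.43  0.5   0.17  1.97 -0.14  0.68  0.35]
```

Post gripped. Lift and check the hold and the tray.

Emit:
step_arm(increments=[[[-1,0,0,-20,0,0,0],[-1,0,0,-50,0,0,0],[-1,0,0,-90,0,0,0],[-1,0,0,-130,0,0,0],[-1,0,0,-160,0,0,0],[-1,0,0,-160,0,0,0],[-1,0,0,-160,0,0,0]]])

```text
t: 28.78
eef_pos: [0.4394, -0.3509, 0.2307]
tool_rot: [0.003, 0.817, 0.577, 0.002]
contact_force: [-0.2, 0.5, -2.5]
gripper_width: 0.217
grasp_force: 78.7
```

```bash
cat >> h.py <<'E'
F=np.array([.540,-.0163]);TX=np.array([np.cos(np.radians(1.8)),-np.sin(np.radians(1.8))]);TY=np.array([-TX[1],TX[0]])
def tuv(X): r=np.asarray(X)[:2]-F; return (r@TX*1000).round(1),(r@TY*1000).round(1)
def outlet(u,v,h,phi,yaw=-1.8,side=0):
    "TCP pose so the outlet floor edge is at tray u,v, h above tray floor, nose down phi deg"
    R=down(yaw)*Rn.from_euler('z',-90,degrees=True)*Rn.from_rotvec([-np.radians(phi),0,0])
    o=np.r_[F+u*TX+v*TY,.004+h]; return o-R.apply([0,-.0600,.0633]),R
E
python3 - <<'E'
from h import *
P,Q,o=pose();print(P,o['gripper_width'],o['contact_force'])
S=cam('scene')
pt=lambda u,v,z:np.r_[F+u*TX+v*TY,z]
for nm,a,b,z in(('Ln',(-.075,-.01),(-.075,-.11),.012),('Lf',(.075,-.01),(.075,-.11),.012),('Fn',(-.075,.11),(-.075,.01),.012),('Ff',(.075,.11),(.075,.01),.012)):
    q=proj(S,[pt(*a,z),pt(*b,z)]); c,an,_=edge(S,q[0],q[1],w=6,z=z); print(nm,an,tuv(c))
print(*go(outlet(-.02,.06,.03,0)[0]+[0,0,.09],outlet(-.02,.06,.03,0)[1]))
E
```

```text
[ 0.43938175 -0.35094023  0.2306586 ] 0.21676546049448273 [-0.17717848  0.48670968 -2.53402371]
Ln -1.53 (np.float64(-76.7), np.float64(-65.1))
Lf -1.63 (np.float64(75.0), np.float64(-63.6))
Fn -1.95 (np.float64(-75.8), np.float64(55.7))
Ff -1.81 (np.float64(76.6), np.float64(53.3))
[417.9   4.4  41.2] [  0.1   0.  -17.7]
```

Emit:
step_arm(increments=[[[-1,20,0,0,0,0,-2],[-1,55,0,0,0,0,-4],[-1,95,1,0,0,0,-6],[-1,135,1,0,0,0,-8],[-1,175,2,0,0,0,-10],[-1,215,2,5,0,0,-12],[-1,255,3,10,0,0,-14],[-1,295,3,20,0,0,-16],[-1,335,4,30,0,0,-17.7],[-1,370,4,40,0,0,-17.7]]])

```text
t: 29.67
eef_pos: [0.5646, 0.0006, 0.1852]
tool_rot: [-0.001, 0.717, 0.697, -0.001]
contact_force: [0.9, -0.1, -3.0]
gripper_width: 0.221
grasp_force: 78.8
```

Run:
```python
from h import *
for f,h in((0,.10),(20,.07),(28,.025)):
    p,R=outlet(-.02,.06,h,f); print(f,*go(p,R))
```

```text
0 [42.3 16.1 17.9] [-0.2 -0.   0.2]
20 [42.4 -9.1 31.3] [-20.2  -0.1   0.2]
28 [ 42.4 -20.5  72.2] [-28.2  -0.1   0.2]
```

Emit:
step_arm(increments=[[[-1,25,5,20,0,0,0],[-1,42,0,25,-6,0,0],[-1,42,-3,30,-12,0,0],[-1,42,-9,40,-18,0,0],[-1,42,-14,55,-22,0,0],[-1,42,-17,70,-25,0,0],[-1,42,-17,73,-25,0,0],[-1,42,-17,73,-25,0,0]]])

```text
t: 30.33
eef_pos: [0.5456, 0.0403, 0.1109]
tool_rot: [0.154, 0.7, 0.681, 0.147]
contact_force: [0.8, 0.0, -1.4]
gripper_width: 0.219
grasp_force: 80.8
```

```bash
cat >> h.py <<'E'
def tl():
    "amber blobs seen, in tray coords"
    for n in('scene','side','wrist'):
        c=cam(n); col=((3,150,90),(17,255,255)) if n!='wrist' else ((3,120,60),(15,255,255))
        L=[(ce.round(0).tolist(),int(a),tuv(plane(c,[ce],.014)[0])) for ce,a,_ in blobs(c,*col,amin=8 if n!='wrist' else 80)]
        print(n,[(p,a,float(t[0]),float(t[1])) for p,a,t in L if abs(t[0])<120 and abs(t[1])<160])
def ostat(phi=None):
    P,Q,o=pose(); w=P+Q.apply([0,-.06,.0633]); yv=Q.apply([0,1,0]); print('t',o['t'],'outlet',tuv(w),'h',round((w[2]-.004)*1000,1),'tilt',np.degrees(np.arcsin(yv[2])).round(1),'Fz',o['contact_force'][2].round(2),o['gripper_width'].round(3))
E
python3 - <<'E'
from h import *
ostat();tl()
W=cam('wrist');cv2.imwrite('pics/wp.png',W['image'][:,:,::-1]);save(cam('scene'),'sp.png',(200,180,160,140),4)
E
```

```text
Traceback (most recent call last):
  File "h.py", line 72, in ostat
    P,Q,o=pose(); w=P+Q.apply([0,-.06,.0633]); yv=Q.apply([0,1,0]); print('t',o['t'],'outlet',tuv(w),'h',round((w[2]-.004)*1000,1),'tilt',np.degrees(np.arcsin(yv[2])).round(1),'Fz',o['contact_force'][2].round(2),o['gripper_width'].round(3))
                                                                                                                                                                                                                    ^^^^^^^^^^^^^^^^^^^^^^^^
AttributeError: 'float' object has no attribute 'round'
```

```bash
sed -i "s/o\['gripper_width'\].round(3)/round(o['gripper_width'],3)/" h.py
python3 - <<'E'
from h import *
ostat();tl()
c=cam('wrist');cv2.imwrite('pics/wp.png',c['image'][:,:,::-1]);save(cam('scene'),'sp.png',(200,160,170,150),4)
E
```

```text
t 30.3333 outlet (np.float64(-24.4), np.float64(56.5)) h 24.4 tilt 24.6 Fz -1.42 0.219
scene [([274.0, 236.0], 22, -81.2, 28.2), ([314.0, 245.0], 35, 25.2, 97.6), ([276.0, 299.0], 11, 78.4, -111.0)]
side [([248.0, 214.0], 12, 60.2, -12.0)]
wrist [([324.0, 237.0], 458, 94.6, 27.8)]
```

View pics/sp.png

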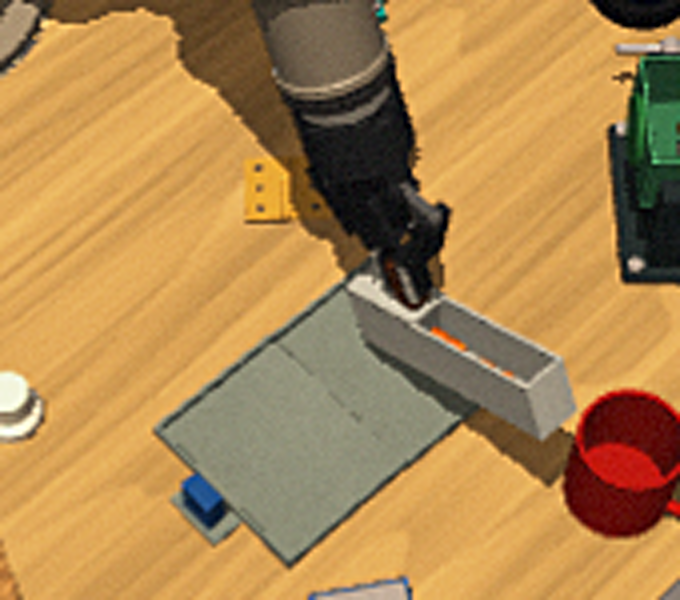

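Shaker tilted with the nose over the near fixed quarter, lumps still inside; the rear passes close to the mug, so for the far quarter I will yaw it. Shake gently.

Emit:
step_arm(increments=[[[-1,0,12,0,0,0,0],[-1,0,0,0,0,0,0],[-1,0,12,0,0,0,0],[-1,0,0,0,0,0,0],[-1,0,12,0,0,0,0],[-1,0,0,0,0,0,0],[-1,0,0,0,0,0,0]]])

```text
t: 31.17
eef_pos: [0.5492, 0.0389, 0.1141]
tool_rot: [0.155, 0.702, 0.679, 0.15]
contact_force: [-1.0, -1.1, -3.8]
gripper_width: 0.219
grasp_force: 80.8
```

```bash
cat >> h.py <<'E'
def inside():
    "amber pixels inside the shaker's open part, as shaker x (mm, floor plane), from scene"
    P,Q,o=pose(); S=cam('scene'); ob,d=None,None
    for ce,a,_ in blobs(S,(3,150,90),(17,255,255),amin=5):
        oo,dd=ray(S,[ce]); n=Q.apply([0,0,1]); org=P+Q.apply([0,.045,.0663]); pl=P+Q.apply([0,0,.0543])
        t=((pl-oo)@n)/(dd[0]@n); X=Q.inv().apply(oo+t*dd[0]-P)*1000
        if abs(X[0])<25 and -30<X[1]<140: print('in x=%.0f y=%.0f a=%d'%(X[1]-45,X[0],a),end='; ')
    print()
E
python3 - <<'E'
from h import *
ostat();inside();tl()
E
```

```text
t 31.1667 outlet (np.float64(-20.2), np.float64(55.5)) h 27.3 tilt 25.0 Fz -3.85 0.219

scene [([312.0, 227.0], 51, -21.9, 138.8), ([273.0, 236.0], 21, -81.7, 26.1), ([237.0, 277.0], 117, -48.6, -146.7), ([307.0, 273.0], 22, 81.7, 14.9), ([319.0, 278.0], 12, 116.2, 30.0), ([302.0, 291.0], 193, 111.9, -37.4), ([280.0, 300.0], 60, 87.4, -103.5)]
side [([270.0, 234.0], 23, -34.0, 52.4), ([276.0, 239.0], 21, -60.0, 69.8)]
wrist [([109.0, 203.0], 986, -59.1, 72.6), ([155.0, 215.0], 289, -33.7, 62.0), ([324.0, 240.0], 571, 95.5, 24.2)]
```

Two lumps landed in the near fixed quarter. Level off, move to the far fixed quarter with the shaker yawed.

Run:
```python
from h import *
for a in((-.02,.055,.07,8,-1.8),(.02,.05,.09,8,-12),(.06,.05,.09,8,-22),(.06,.05,.028,23,-22)):
    p,R=outlet(*a); print(a,*go(p,R))
```

```text
(-0.02, 0.055, 0.07, 8, -1.8) [ -1.2  32.7 -18.2] [17.1 -0.  -0. ]
(0.02, 0.05, 0.09, 8, -12) [-15.1  76.7 -19.8] [17.  -2.9  9.8]
(0.06, 0.05, 0.09, 8, -22) [-23.6 110.9  -3.8] [16.9 -5.8 19.4]
(0.06, 0.05, 0.028, 23, -22) [-16.7  72.   34.7] [ 2.  -8.2 18.4]
```

Emit:
step_arm(increments=[[[-1,0,11,-6,6,0,0],[-1,-1,22,-12,12,0,0],[-1,-1,33,-18,17,0,0],[-1,-8,55,-19,17,-1.5,5],[-1,-15,77,-20,17,-3,10],[-1,-19,94,-12,17,-4.4,14.6],[-1,-23,111,-4,17,-5.8,19.4],[-1,-23,111,-4,17,-5.8,19.4]]])

```text
t: 32.03
eef_pos: [0.652, 0.0128, 0.1655]
tool_rot: [0.058, 0.828, 0.556, 0.039]
contact_force: [1.1, -0.2, -1.1]
gripper_width: 0.22
grasp_force: 80.8
```

Run:
```python
from h import *
ostat();inside();tl()
p,R=outlet(.06,.05,.028,24,-22); print(*go(p,R))
```

```text
t 32.0333 outlet (np.float64(63.7), np.float64(50.4)) h 90.4 tilt 8.0 Fz -1.13 0.22
in x=-38 y=7 a=42; 
scene [([289.0, 232.0], 35, -59.6, 72.0), ([292.0, 241.0], 35, -30.7, 57.6), ([308.0, 257.0], 32, 44.1, 55.9), ([326.0, 264.0], 45, 95.9, 77.7), ([240.0, 277.0], 63, -44.8, -139.6), ([307.0, 273.0], 17, 81.7, 13.9), ([297.0, 282.0], 23, 80.2, -28.7), ([317.0, 280.0], 9, 117.2, 19.5), ([288.0, 292.0], 37, 85.9, -69.5), ([299.0, 291.0], 10, 105.6, -44.1), ([276.0, 298.0], 8, 78.2, -108.0), ([274.0, 317.0], 52, 115.6, -150.1)]
side [([247.0, 230.0], 26, 45.0, 53.5), ([269.0, 233.0], 25, -29.5, 52.1), ([276.0, 238.0], 27, -59.0, 67.3)]
wrist [([174.0, 194.0], 370, 44.0, 60.3), ([50.0, 227.0], 652, -59.0, 72.5), ([93.0, 229.0], 577, -29.6, 57.7), ([288.0, 311.0], 434, 93.9, -83.8)]
[ -0.3 -26.4  47. ] [-16.2   0.1   0.1]
```

A third lump fell in the far fixed quarter (44,56), confirmed by all three cameras. Two remain; level off and go to the loose section's far quarter.

Run:
```python
from h import *
for a in((.06,.05,.09,-4,-22),(.06,-.06,.07,-4,-12),(.06,-.06,.04,10,-12),(.06,-.06,.028,22,-12)):
    p,R=outlet(*a); print(a,*go(p,R))
```

```text
(0.06, 0.05, 0.09, -4, -22) [-0.5 13.7 13.4] [11.8  0.1  0.1]
(0.06, -0.06, 0.07, -4, -12) [-92.6  47.4  38.3] [11.7  0.4 -9.9]
(0.06, -0.06, 0.04, 10, -12) [-95.3  29.5  52.2] [-2.2  1.6 -9.7]
(0.06, -0.06, 0.028, 22, -12) [-98.1  13.2  53.6] [-14.2   2.6  -9.6]
```

Emit:
step_arm(increments=[[[-1,0,7,7,6,0,0],[-1,0,14,13,11.8,0,0],[-1,-25,23,20,11.8,0,-3],[-1,-55,34,30,11.8,0.2,-6],[-1,-80,43,36,11.8,0.4,-9],[-1,-93,47,38,11.8,0.4,-10],[-1,-95,39,45,5,1,-10],[-1,-95,30,52,-2,1.6,-10],[-1,-97,20,53,-8,2,-10],[-1,-98,13,54,-14,2.6,-10]]])

```text
t: 33.07
eef_pos: [0.6276, -0.0844, 0.1132]
tool_rot: [0.148, 0.761, 0.62, 0.121]
contact_force: [1.2, -0.8, -3.6]
gripper_width: 0.219
grasp_force: 80.7
```

Run:
```python
from h import *
ostat();inside();tl()
```

```text
t 33.0667 outlet (np.float64(58.3), np.float64(-59.9)) h 28.0 tilt 22.0 Fz -3.62 0.219
in x=-45 y=7 a=49; 
scene [([302.0, 221.0], 13, -58.6, 131.4), ([309.0, 256.0], 39, 44.2, 57.7), ([242.0, 261.0], 11, -79.6, -102.1), ([332.0, 266.0], 15, 114.3, 84.8), ([314.0, 276.0], 14, 101.9, 23.6), ([303.0, 277.0], 15, 81.8, -2.4), ([320.0, 279.0], 9, 119.8, 30.4), ([296.0, 287.0], 58, 91.1, -42.7), ([310.0, 286.0], 15, 116.2, -10.3), ([285.0, 298.0], 60, 94.6, -88.6), ([273.0, 318.0], 150, 115.2, -156.1)]
side [([247.0, 229.0], 27, 44.4, 52.4), ([268.0, 234.0], 30, -29.5, 53.4), ([276.0, 239.0], 28, -59.0, 68.5)]
wrist [([110.0, 26.0], 1304, 44.9, 58.5), ([280.0, 309.0], 919, 110.7, -153.7)]
```

Emit:
step_arm(increments=[[[-1,0,10,0,0,0,0],[-1,0,0,0,0,0,0],[-1,0,0,0,0,0,0]]])

```text
t: 33.52
eef_pos: [0.6314, -0.0852, 0.1138]
tool_rot: [0.148, 0.761, 0.62, 0.119]
contact_force: [-1.6, -0.3, -2.1]
gripper_width: 0.223
grasp_force: 80.8
```

Run:
```python
from h import *
ostat()
c=cam('side');print([(ce.round(0),int(a),tuv(plane(c,[ce],.014)[0])) for ce,a,_ in blobs(c,(3,150,90),(17,255,255)) if abs(tuv(plane(c,[ce],.014)[0])[0])<120])
c=cam('wrist');print([(ce.round(0),int(a),tuv(plane(c,[ce],.014)[0])) for ce,a,_ in blobs(c,(3,120,60),(15,255,255),60)])
```

```text
t 33.5167 outlet (np.float64(61.9), np.float64(-60.6)) h 28.7 tilt 21.9 Fz -2.14 0.223
[(array([300., 156.]), 1388, (np.float64(-52.6), np.float64(-340.0))), (array([247., 229.]), 30, (np.float64(43.9), np.float64(51.5))), (array([268., 234.]), 30, (np.float64(-29.5), np.float64(53.4))), (array([276., 239.]), 28, (np.float64(-59.0), np.float64(68.5))), (array([217., 282.]), 29, (np.float64(77.8), np.float64(268.6)))]
[(array([317.,   1.]), 94, (np.float64(182.6), np.float64(60.6))), (array([93., 27.]), 1367, (np.float64(44.4), np.float64(58.4))), (array([282., 309.]), 912, (np.float64(119.7), np.float64(-156.9)))]
```

Emit:
step_arm(increments=[[[-1,0,10,0,-3,0,0],[-1,0,-2,0,-3,0,0],[-1,0,10,0,-3,0,0],[-1,0,-2,0,-3,0,0],[-1,0,-2,0,-3,0,0]]])

```text
t: 34.03
eef_pos: [0.6276, -0.0846, 0.1119]
tool_rot: [0.167, 0.757, 0.617, 0.134]
contact_force: [-1.0, -1.0, -2.9]
gripper_width: 0.22
grasp_force: 80.8
```

```bash
cat >> h.py <<'E'
def quick():
    ostat();P,Q,o=pose()
    for n,col in(('side',((3,150,90),(17,255,255))),('wrist',((3,120,60),(15,255,255)))):
        c=cam(n);print(n,[(int(a),)+tuple(float(q) for q in tuv(plane(c,[ce],.014)[0])) for ce,a,_ in blobs(c,*col,amin=12 if n=='side' else 80) if abs(tuv(plane(c,[ce],.014)[0])[0])<90 and abs(tuv(plane(c,[ce],.014)[0])[1])<140])
E
python3 -c "
from h import *
quick();inside()"
```

```text
t 34.0333 outlet (np.float64(62.1), np.float64(-61.0)) h 25.3 tilt 24.8 Fz -2.9 0.22
side [(20, 45.0, -56.7), (26, 44.7, 52.7), (30, -29.5, 53.4), (28, -59.0, 68.5)]
wrist [(1440, 44.5, 58.5), (687, 44.3, -51.0)]
```

Fourth lump is in the far loose quarter (45,-54). Level and move to the near loose quarter.

Run:
```python
from h import *
for a in((.06,-.06,.06,5,-12),(.06,-.06,.08,-4,-12),(-.02,-.065,.08,-4,-6),(-.02,-.065,.03,18,-6),(-.02,-.065,.026,25,-6)):
    p,R=outlet(*a); print(a,*go(p,R))
```

```text
(0.06, -0.06, 0.06, 5, -12) [-0.1 29.1 -8.2] [19.9  0.   0.4]
(0.06, -0.06, 0.08, -4, -12) [ -0.2  42.6 -13.7] [28.9  0.1  0.4]
(-0.02, -0.065, 0.08, -4, -6) [-12.1 -28.4 -46.6] [28.8  1.2 -5.6]
(-0.02, -0.065, 0.03, 18, -6) [-14.7 -65.3 -30.4] [ 6.9  2.2 -5.2]
(-0.02, -0.065, 0.026, 25, -6) [-15.7 -74.2 -34.5] [-0.1  2.5 -5.1]
```

Emit:
step_arm(increments=[[[-1,0,10,-2,7,0,0],[-1,0,20,-5,14,0,0],[-1,0,30,-9,21,0,0],[-1,0,42,-14,28,0,0],[-1,-4,20,-24,28,0.4,-2],[-1,-8,-5,-36,28,0.8,-4],[-1,-12,-28,-46,28,1.2,-5.6],[-1,-13,-40,-40,21,1.5,-5.5],[-1,-14,-52,-34,14,2,-5.3],[-1,-15,-65,-30,7,2.2,-5.2]]])

```text
t: 35.02
eef_pos: [0.5577, -0.0859, 0.1143]
tool_rot: [0.109, 0.736, 0.661, 0.098]
contact_force: [0.9, -1.4, -2.4]
gripper_width: 0.214
grasp_force: 80.8
```

Emit:
step_arm(increments=[[[-1,0,-9,0,-7,0,0],[-1,0,-9,0,-7,0,0],[-1,0,3,0,-7,0,0],[-1,0,-9,0,-7,0,0],[-1,0,3,0,-7,0,0],[-1,0,-9,0,-7,0,0],[-1,0,-9,0,-7,0,0]]])

```text
t: 35.6
eef_pos: [0.5476, -0.0849, 0.1105]
tool_rot: [0.151, 0.728, 0.655, 0.135]
contact_force: [-1.1, -1.1, -2.9]
gripper_width: 0.216
grasp_force: 80.9
```

```bash
python3 -c "
from h import *
quick();inside()"
```

```text
t 35.6 outlet (np.float64(-20.1), np.float64(-66.3)) h 24.6 tilt 23.4 Fz -2.91 0.216
side [(41, 47.2, -62.8), (25, 44.8, 53.2), (25, -29.5, 52.1), (27, -59.0, 67.3)]
wrist [(1067, -29.6, 56.0), (962, 44.3, 57.3), (901, 48.4, -52.8)]
in x=86 y=9 a=293;
```

Emit:
step_arm(increments=[[[-1,0,12,0,-3,0,0],[-1,0,0,0,-3,0,0],[-1,0,12,0,-3,0,0],[-1,0,0,0,-3,0,0],[-1,0,12,0,-3,0,0],[-1,0,0,0,-3,0,0],[-1,0,0,0,-3,0,0]]])

```text
t: 36.33
eef_pos: [0.5479, -0.085, 0.1104]
tool_rot: [0.17, 0.724, 0.651, 0.152]
contact_force: [-0.5, 0.3, -2.3]
gripper_width: 0.224
grasp_force: 80.9
```

```bash
python3 -c "
from h import *
quick();inside()"
```

```text
t 36.3333 outlet (np.float64(-15.5), np.float64(-66.6)) h 23.1 tilt 26.4 Fz -2.29 0.224
side [(41, 47.2, -62.8), (25, 44.8, 53.2), (25, -29.5, 52.1), (26, -59.2, 67.0)]
wrist [(1051, -29.6, 55.3), (957, 44.3, 57.2), (920, 48.8, -52.8)]
```

Run:
```python
from h import *
for n,z in(('side',24),('wrist',80),('scene',20)):
    c=cam(n);x,y=(int(v) for v in proj(c,np.r_[F+.047*TX-.056*TY,.012])[0]);g=cv2.cvtColor(c['image'],cv2.COLOR_RGB2HSV);st=1 if n!='wrist' else 3
    print(n,x,y, proj(c,[np.r_[F+.047*TX-.056*TY,z] for z in(0.004,.022,.040)]).round(0).tolist())
    q=14 if n!='wrist' else 45
    for r in range(y-q,y+q,st): print(''.join('o' if 3<=h[0]<=17 and h[1]>150 and h[2]>80 else ('#' if h[2]<60 else ('w' if h[1]<60 else '.')) for h in g[r,max(0,x-q-10):x+q+10:st]))
```

```text
side 255 205 [[255.0, 207.0], [255.0, 204.0], [255.0, 200.0]]
wwwwwwwwww......wwwwwwwwwwwwwwwwwwwwwwwwwwwwwwww
wwwwwwwww........wwwwwwwwwwwwwwwwwwwwwwwwwwwwwww
wwwwwww............wwwwwwwwwwwwwwwwwwwwwwwwwwwww
wwwwww..............wwwwwwwwwwwwwwwwwwwwwwwwwwww
wwww..................wwwwwwwwwwwwwwwwwwwwwwwwww
www...................wwwwwwwwwwwwwwwwwwwwwwwwww
......................wwwwwwwwwwwwwwwwwwwwwwwwww
......................w....wwwwwwwwwwwwwwwwwwwww
............................wwwwwwwwwwwwwwwwwwww
.......................ooo..wwwwwwwwwwwwwwwwwwww
......................ooooo.wwwwwwwwwwwwwwwwwwww
......................ooooo..wwwwwwwwwwwwwwwwwww
......................ooooo..wwwwwwwwwwwwwwwwwww
...................ww..ooooo..wwwwwwwwwwwwwwwwww
..................www..oooooo.wwwwwwwwwwwwwwwwww
..................wwww.ooooo..wwwwwwwwwwwwwwwwww
..................wwww..oooo..wwwwwwwwwwwwwwwwww
.................wwwwww..oo..wwwwwwwwwwwwwwwwwww
.................wwwwwww....wwwwwwwwwwwwwwwwwwww
................wwwwwwwwwwwwwwwwwwwwwwwwwwwwwwww
................wwwwwwwwwwwwwwwwwwwwwwwwwwwwwwww
.........
[... 2271 characters left out ...]
wwwwwwwwwwwwww
wwwwwwwwwwwwwww#wwwwwwwwwwwwwwwwwwwwwwwwwwwwwwww
wwwwwwwwwwwwwwww##wwwwwwwwwwwwwwwwwwwwwwwwwwwwww
wwwwwwwwwwwwwwwwww#wwwwwwwwwwwwwwwwwwwwwwwwwwwww
wwwwwwwwwwwwwwwwww##wwwwwwwwwww.wwwwwwwwwwwwwwww
wwwwwwwwwwwwwwwwwwww#wwwwwwwwwwwwwwwwwwwwwwwwwww
wwwwwwwwwwwwwwwwwwwww##wwwwwwwwwwwwwwwwwwwwwwwww
wwwwwwwwwwwwwwwwwwwwww##wwwwwwwwwwwwwwwwwwwwwwww
wwwwwwwwwwwwwwwwwwwwwwww#wwwwwwwwwwwwwwwwwwwwwww
wwwwwwwwwwwwwwwwwwwwwwwww##wwwwwwwwwwwwwwwwwwwww
wwwwwwwwwwwwwwwwwwwwwwwwwww#wwwwwwwwwwwwwwwwwwww
www..wwwwwwwwwwwwwwwwwwwwww##.wwwwwwwwwwwwwwwwww
ww.oo.wwwwwwwwwwwwwwwwwwwww#oo..wwwwwwwwwwwwwwww
w.oooo.wwwwwwwwwwwwwwwwwwwooooo..wwwwwwwwwwwwwww
.o.oooo.wwwwwwwwwwwwwwww#.ooooooo.wwwwwwwwwwwwww
```

Run:
```python
from h import *
c=cam('scene');g=cv2.cvtColor(c['image'],cv2.COLOR_RGB2HSV)
for r in range(284,304): print(r,''.join('o' if 3<=h[0]<=17 and h[1]>150 and h[2]>80 else ('#' if h[2]<60 else ('w' if h[1]<60 else '.')) for h in g[r,250:300]))
print([tuv(plane(c,[p],.014)[0]) for p in([261,293],[287,293])])
for u,v in((.047,-.056),(.047,-.075),(.02,-.08),(-.04,-.09),(-.04,-.06)): print(u,v,proj(c,np.r_[F+u*TX+v*TY,.013])[0].round(0))
```

```text
284 ......wwwwwwwwwwwwwwwwwwwww#wwwwwwwwwwwwwwwwwwwwww
285 .....#wwwwwwwwwwwwwwwwwwwwww##ww.wwwwwwwwwwwwwwwww
286 ....###wwwwwwwwwwwwwwwwwwwwww##wwwwwwwwwwwwwwwwwww
287 #..####wwwwwwwwwwwwwwwwwwwwwwww#wwwwwwwwwwwwwwwwww
288 ######wwwwwwwwwwwwwwwwwwwwwwwwww#wwwwwwwwwwwwwwwww
289 ..###wwwwwwwwwwwwwwwwwwwwwwwwwww###wwwwwwwwwwwwwww
290 w.##wwwwww..wwwwwwwwwwwwwwwwwwwww###.wwwwwwwwwwwww
291 w.#wwwwww.oo.wwwwwwwwwwwwwwwwwwwww#oo.wwwwwwwwwwww
292 wwwwwwww.oooo.wwwwwwwwwwwwwwwwww..oo.oo.wwwwwwwwww
293 .wwwwww.o...o..wwwwwwwwwwwwwwww#.o.ooooo.wwwwwwwww
294 o.wwww.o.ooo..o.wwwwwwwwwwwwww#.o.o.oo.oo..wwwwwww
295 .o.w...oo.o.o..owwwwwwwwwwwww.oo.ooooo.oooo.wwwwww
296 .oo.o...ooo.o.oo.wwwwwwwwwww.o.o.o.oooooo.oo.wwwww
297 o.oo..o.o...ooo.o.wwwwwwwww.o..o.o.o...ooooo...www
298 o..oo.ooo.....o.oo.wwwwww#oo.....ooooo..oo.ooo..ww
299 .ooooooooo...o.o.oo.wwww#o....ooo..o.....ooooooo.w
300 .o...oo.o....ooooooo.wwwoo.....oo.o..o..o..oooooo.
301 ooo.o.....o.o.oo..o.o.#.....o..o.o.o........oooooo
302 o.o.ooo..oo.o.o.o.oooo.o...o.o.o..o..........ooooo
303 ooo.o........o.oooooo.....oo.o.oo.............oooo
[(np.float64(35.9), np.float64(-129.0)), (np.float64(86.9), np.float64(-73.6))]
0.047 -0.056 [282. 280.]
0.047 -0.075 [277. 284.]
0.02 -0.08 [270. 279.]
-0.04 -0.09 [254. 268.]
-0.04 -0.06 [261. 262.]
```

Run:
```python
from h import *
p,R=outlet(-.02,-.065,.06,-8,-6);print(*go(p,R))
R=down(-19.45)*Rn.from_euler('z',-90,degrees=True)*Rn.from_rotvec([np.radians(15),0,0]);print(*go([.44,-.351,.2306],R))
```

```text
[ 0.7 36.6 10. ] [34.5  0.1 -0.1]
[-276.6  -18.3 -142.4] [41.3 -1.3 13.6]
```

Emit:
step_arm(increments=[[[-1,0,9,0,7,0,0],[-1,0,18,0,14,0,0],[-1,0,27,-5,21,0,0],[-1,0,36,-15,28,0,0],[-1,-30,36,-50,35,0,0],[-1,-60,30,-80,38,0,3],[-1,-90,20,-105,40,0,5],[-1,-130,10,-120,41,0,8],[-1,-170,0,-130,41,-1,10],[-1,-200,-10,-142,41,-1.3,13]]])

```text
t: 37.52
eef_pos: [0.4568, -0.2746, 0.2335]
tool_rot: [-0.104, 0.807, 0.577, -0.074]
contact_force: [-0.4, -0.2, -3.3]
gripper_width: 0.217
grasp_force: 80.8
```

Run:
```python
from h import *
ostat();inside()
c=cam('scene');g=cv2.cvtColor(c['image'],cv2.COLOR_RGB2HSV)
for n in('scene','side','wrist'):
    c=cam(n);g=cv2.cvtColor(c['image'],cv2.COLOR_RGB2HSV)
    print(n,[(int(a),[int(v) for v in ce])+tuple(float(q) for q in tuv(plane(c,[ce],.014)[0])) for ce,a,_ in blobs(c,(3,150,90),(17,255,255),amin=12) if abs(tuv(plane(c,[ce],.014)[0])[0])<72 and abs(tuv(plane(c,[ce],.014)[0])[1])<117])
    x,y=(int(v) for v in proj(c,np.r_[F+.047*TX-.06*TY,.012])[0]);st=1 if n!='wrist' else 2
    if n=='scene' and 0<y<410:
        for r in range(y-12,y+12,st): print(''.join('o' if 3<=h[0]<=17 and h[1]>150 and h[2]>80 else ('#' if h[2]<60 else ('w' if h[1]<60 else '.')) for h in g[r,x-20:x+20:st]))
R=down(-19.45)*Rn.from_euler('z',-90,degrees=True);print(*go([.44,-.351,.15],R))
```

```text
t 37.5167 outlet (np.float64(-145.8), np.float64(-239.0)) h 183.5 tilt -14.6 Fz -3.31 0.217
in x=-38 y=-19 a=6; 
scene [(91309, [300, 240], -12.8, 79.9), (35, [288, 232], -59.6, 72.0), (35, [291, 240], -30.7, 57.4), (39, [308, 256], 44.2, 57.7), (52, [282, 277], 42.0, -49.6)]
wwwwwwwwwwwwwwwwwwwwwwwwwwwwwwwwwwwwwwww
wwwwwwwwwwwwwwwwwwwwwwwwwwwwwwwwwwwwwwww
wwwwwwwwwwwwwwwwwwwwwwwwwwwwwwwwwwwwwwww
wwwwwwwwwwwwwwwwwwwwwwwwwwwwwwwwwwwwwwww
wwwwwwwwwwwwwwwwwwwwww....wwwwwwwwwwwwww
wwwwwwwwwwwwwwwwwwww.ooooowwwwwwwwwwwwww
wwwwwwwwwwwwwwwwwwwwoooooo.wwwwwwwwwwwww
wwwwwwwwwwwwwwwwwww.oooooo.wwwwwwwwwwwww
wwwwwwwwwwwwwwwwww.oooooooowwwwwwwwwwwww
wwwwwwwwwwwwwwwwww.oooooooowwwwwwwwwwww.
wwwwwwwwwwwwwwwwww.ooooooo#wwwwwwwwww#oo
wwwwwwwwwwwwwwwwwww.oooooo#wwwwwwwww#.o.
wwwwwwwwwwwwwwwwwww.ooooo.wwwwwwwww#.o.o
wwwwwwwwwwwwwwwwwwww.o..wwwwwwwwww..o.oo
wwwwwwwwwwwwwwwwwwww..wwwwwwwwwww.oooo..
wwwwwwwwwwwwwwwwwwwwwwwwwwwwwwww.ooo.oo.
wwwwwwwwwwwwwwwwwwwwwwwwwwwwwww.o...o...
wwwwwwwwwwwwwwwwwwwwwwwwwwwww#.o.ooo...o
wwwwwwwwwwwwwwwwwwwwwwwwwwww#ooo.oo.....
wwwwwwwwwwwwwwwwwwwwwwwwwww#.oo.oo...o..
#wwwwwwwwwwwwwwwwwwwwwwwww..o.oo....o.o.
#wwwwwwwwwwwwwwwwwwwwwwww.oo..ooo.....oo
o.wwwwwwwwwwwwwwwwwwwwww..oooo.oo...oooo
.o.wwwwwwwwwwwwwwwwwwww.oo..oooo.o.o.o.o
side [(39, [255, 203], 49.0, -66.8), (25, [247, 229], 44.8, 53.2), (25, [268, 233], -29.5, 52.1), (26, [276, 238], -59.2, 67.0)]
wrist []
[-79.2  30.1  78.1] [-14.7   0.    0.6]
```

Four spots: the fifth lump sits on top of the fourth at about (45,-55) (centroid ~9 mm too high). Shaker is empty: put it back, then move the top lump by hand to the near loose quarter.

Emit:
step_arm(increments=[[[-1,-30,15,20,-5,0,0],[-1,-60,25,40,-10,0,0],[-1,-79,30,60,-14.7,0,0.6],[-1,-79,30,78,-14.7,0,0.6],[-1,-79,30,78,-14.7,0,0.6],[-1,-79,30,78,-14.7,0,0.6]]])

```text
t: 38.27
eef_pos: [0.4403, -0.3491, 0.1498]
tool_rot: [-0.001, 0.816, 0.579, -0.001]
contact_force: [0.6, 0.3, -2.0]
gripper_width: 0.222
grasp_force: 80.7
```

Run:
```python
from h import *
R=down(-19.45)*Rn.from_euler('z',-90,degrees=True);ostat();print(*go([.44,-.351,.0715],R))
```

```text
t 38.2667 outlet (np.float64(-146.6), np.float64(-317.7)) h 82.7 tilt -0.1 Fz -2.01 0.222
[-1.9  0.5 78.3] [-0.1 -0.   0.2]
```

Emit:
step_arm(increments=[[[-1,-2,0,30,0,0,0],[-1,-2,0,55,0,0,0],[-1,-2,0,70,0,0,0],[-1,-2,0,76,0,0,0],[-1,-2,0,79,0,0,0],[-1,-2,0,79.5,0,0,0],[-1,-2,0,79.5,0,0,0]]])

```text
t: 38.85
eef_pos: [0.4406, -0.3532, 0.072]
tool_rot: [0.002, 0.816, 0.578, -0.0]
contact_force: [-0.5, 0.1, -1.6]
gripper_width: 0.219
grasp_force: 80.7
```

Emit:
step_arm(increments=[[[0.1,0,0,0,0,0,0],[0.1,0,0,0,0,0,0],[0.1,0,0,0,0,0,0],[0.1,0,0,0,0,0,0],[0.1,0,0,-20,0,0,0],[0.1,0,0,-60,0,0,0],[0.1,0,0,-100,0,0,0],[0.1,0,0,-140,0,0,0],[0.1,0,0,-140,0,0,0]]])

```text
t: 39.6
eef_pos: [0.4433, -0.355, 0.219]
tool_rot: [0.007, 0.816, 0.577, 0.001]
contact_force: [1.6, -0.9, 0.4]
gripper_width: 0.55
grasp_force: 0.0
```

Run:
```python
from h import *
W=cam('wrist')
o=np.array([.4807,-.3633]);a=np.radians(-19.45);u=np.array([np.cos(a),np.sin(a)]);v=np.array([-u[1],u[0]])
X=[np.r_[o-.105*u+.018*v,.058],np.r_[o-.105*u-.018*v,.058],np.r_[o+.088*u+.018*v,.055],np.r_[o+.088*u-.018*v,.055]]
print('pred',proj(W,X).round(0).tolist())
g=cv2.cvtColor(W['image'],cv2.COLOR_RGB2HSV);m=((g[:,:,1]<45)&(g[:,:,2]>85)).astype(np.uint8);n,l,s,ce=cv2.connectedComponentsWithStats(m)
print([s[i].tolist() for i in range(1,n) if s[i,4]>300])
P=F+.045*TX-.055*TY
R=down(-1.8)*Rn.from_euler('z',-90,degrees=True);print(pose()[0],*go(np.r_[P+.03*TY,.22],R))
```

```text
pred [[201.0, 167.0], [203.0, 207.0], [420.0, 166.0], [415.0, 205.0]]
[[427, 94, 102, 19, 576], [205, 162, 218, 47, 6210], [466, 292, 94, 93, 4305], [404, 378, 43, 42, 1030]]
[ 0.44174898 -0.35449209  0.21558187] [341.4  30.4  -5.9] [  0.4   0.4 -17.7]
```

Shaker stands back where it was. Now look at the stacked lumps.

Emit:
step_arm(increments=[[[0.0,341,30,-20,0,0,-17.7],[0.0,341,30,-20,0,0,-17.7],[0.0,341,30,-20,0,0,-17.7],[0.0,341,30,-20,0,0,-17.7],[0.0,341,30,-20,0,0,-17.7],[0.0,341,30,-20,0,0,-17.7],[0.0,341,30,-20,0,0,-17.7],[0.0,341,30,-6,0,0,-17.7],[0.0,341,30,-6,0,0,-17.7],[0.0,341,30,-6,0,0,-17.7]]])

```text
t: 40.48
eef_pos: [0.5809, -0.0365, 0.2147]
tool_rot: [-0.001, 0.715, 0.699, -0.0]
contact_force: [-0.3, -1.5, -0.0]
gripper_width: 0.502
grasp_force: 0.0
```

Run:
```python
from h import *
W=cam('wrist');print(pose()[0])
for z in(.022,.040):
  for l in lumps(W,z,150,((3,100,60),(16,255,255))): print(z,*l,tuv(l[2]/1000))
x,y=(int(v) for v in proj(W,np.r_[F+.045*TX-.055*TY,.022])[0]);im=W['image'];g=cv2.cvtColor(im,cv2.COLOR_RGB2HSV)
for r in range(y-34,y+34,3): print(r,' '.join('%3d'%im[r,c,0] if g[r,c,1]>100 and g[r,c,0]<17 else '  .' for c in range(x-40,x+44,3)))
print(x)
```

```text
[ 0.58045491 -0.03979448  0.21478029]
0.022 [426.  70.] 2477 [734.8  64.6] [ 82.6 120.6] 49.1 (np.float64(192.2), np.float64(87.0))
0.022 [173.  87.] 448 [485.5  57. ] [20.4 18.5] 9.0 (np.float64(-56.8), np.float64(71.6))
0.022 [205. 104.] 404 [513.8  41.6] [17.6 19.4] 88.6 (np.float64(-28.0), np.float64(57.0))
0.022 [284. 104.] 366 [586.2  39.8] [17.6 17.7] 81.0 (np.float64(44.4), np.float64(57.5))
0.022 [284. 220.] 497 [583.7 -71.6] [24.  26.2] 56.9 (np.float64(45.4), np.float64(-53.9))
0.022 [147. 397.] 563 [ 415.  -297.3] [81.6 29.6] 51.6 (np.float64(-116.1), np.float64(-284.8))
0.04 [426.  70.] 2477 [726.7  62.9] [ 78.2 114.1] 49.1 (np.float64(184.1), np.float64(85.0))
0.04 [173.  87.] 448 [490.7  55.8] [19.3 17.5] 9.0 (np.float64(-51.5), np.float64(70.5))
0.04 [205. 104.] 404 [517.5  41.2] [16.7 18.4] 88.6 (np.float64(-24.3), np.float64(56.8))
0.04 [284. 104.] 366 [586.   39.5] [16.6 16.8] 81.0 (np.float64(44.2), np.float64(57.2))
0.04 [284. 220.] 497 [583.6 -65.9] [22.7 24.8] 56.9 (np.float64(45.1), np.float64(-48.2))
0.04 [147. 397.] 563 [ 424.  -279.5] [77.2 28. ] 51.6 (np.f
[... 2007 characters left out ...]

238   .   .   .   .   .   .   .   .   .   .   .   .   .   .   .   .   .   .   .   .   .   .   .   . 178   .   .   .
241   .   .   .   .   .   .   .   .   .   .   .   .   .   .   .   .   .   .   .   .   .   .   . 179   .   .   . 182
244   .   .   .   .   .   .   .   .   .   .   .   .   .   .   .   .   .   .   .   .   .   .   .   .   .   .   . 184
247   .   .   .   .   .   .   .   .   .   .   .   .   .   .   .   .   .   .   .   .   .   .   . 178 179   .   .   .
250   .   .   .   .   .   .   .   .   .   .   .   .   .   .   .   .   .   .   .   .   .   .   .   .   .   .   .   .
253   .   .   .   .   .   .   .   .   .   .   .   .   .   .   .   .   .   .   .   .   .   .   .   .   . 173   . 180
283
```

Run:
```python
from h import *
W=cam('wrist');im=W['image'];g=cv2.cvtColor(im,cv2.COLOR_RGB2HSV)
m=((g[:,:,1]>100)&(g[:,:,0]<17)&(im[:,:,0]>140)).astype(np.uint8);m[:195]=0;m[245:]=0;m[:,:255]=0;m[:,320:]=0
m=cv2.morphologyEx(m,cv2.MORPH_OPEN,np.ones((3,3)))
b=cv2.resize(m*255,None,fx=1,fy=1)
k=max(cv2.findContours(m,0,2)[0],key=cv2.contourArea);X=plane(W,k.reshape(-1,2),.040)[:,:2]*1000
r=cv2.minAreaRect(X.astype(np.float32));mm=cv2.moments(k);c=[mm['m10']/mm['m00'],mm['m01']/mm['m00']];C=plane(W,[c],.040)[0];print(r,C,tuv(C))
# bounding extents by angle
P=X-X.mean(0)
for a in range(0,90,10):
    d=np.array([np.cos(np.radians(a)),np.sin(np.radians(a))]);e=np.array([-d[1],d[0]]);print(a,np.ptp(P@d).round(1),np.ptp(P@e).round(1),end=' | ')
print()
for z in(-10,15):
    R=down(z)*Rn.from_euler('z',-90,degrees=True);print(z,*go([C[0],C[1],.028],R))
```

```text
((585.4619750976562, -70.63008117675781), (16.381196975708008, 16.119165420532227), 56.62537384033203) [ 0.58553225 -0.07060234  0.04      ] (np.float64(47.2), np.float64(-52.8))
0 18.2 18.2 | 10 18.9 19.0 | 20 19.0 19.2 | 30 18.5 18.9 | 40 17.5 18.0 | 50 16.7 16.9 | 60 16.4 16.3 | 70 17.3 17.2 | 80 17.9 17.9 | 
-10 [-28.    6.6 187. ] [-0.1  0.1  8.3]
15 [-28.    6.6 187. ] [ -0.2   0.1 -16.7]
```

Emit:
step_arm(increments=[[[0.0,-28,6.5,100,0,0,31],[0.0,-28,6.5,100,0,0,31],[0.0,-28,6.5,100,0,0,31],[0.0,-28,6.5,130,0,0,31],[0.0,-28,6.5,160,0,0,31],[0.0,-28,6.5,187,0,0,31],[0.0,-28,6.5,187,0,0,31],[0.0,-28,6.5,187,0,0,31]]], force=20)

```text
t: 41.25
eef_pos: [0.5849, -0.0721, 0.0281]
tool_rot: [0.0, 0.878, 0.478, -0.002]
contact_force: [1.7, -0.2, 0.8]
gripper_width: 0.502
grasp_force: 0.0
```

Emit:
step_arm(increments=[[[-1,0,0,0,0,0,0],[-1,0,0,0,0,0,0],[-1,0,0,0,0,0,0],[-1,0,0,0,0,0,0],[-1,0,0,0,0,0,0],[-1,0,0,-10,0,0,0],[-1,0,0,-30,0,0,0],[-1,0,0,-60,0,0,0],[-1,0,0,-60,0,0,0]]])

```text
t: 42.0
eef_pos: [0.59, -0.0695, 0.0949]
tool_rot: [0.003, 0.878, 0.479, 0.003]
contact_force: [1.1, 0.8, 0.4]
gripper_width: 0.202
grasp_force: 22.7
```

Run:
```python
from h import *
P,Q,o=pose();print(P,o['gripper_width'],o['grasp_force'])
p=F-.035*TX-.06*TY
R=down(-1.8)*Rn.from_euler('z',-90,degrees=True);print(*go(np.r_[p,.08],R));print(*go(np.r_[p,.0125],R))
```

```text
[ 0.58998014 -0.06946387  0.09493999] 0.20232028643704536 22.658443545224145
[-51.8 -70.1  14.3] [  0.5  -0.  -30.9]
[-52.  -70.6  81.8] [  0.5  -0.  -30.9]
```

Emit:
step_arm(increments=[[[-1,-25,-35,5,0,0,-15],[-1,-51,-68,10,0,0,-31],[-1,-51,-68,20,0,0,-31],[-1,-51,-68,40,0,0,-31],[-1,-51,-68,60,0,0,-31],[-1,-51,-68,72,0,0,-31],[-1,-51,-68,75,0,0,-31],[-1,-51,-68,75,0,0,-31],[-1,-51,-68,75,0,0,-31],[-1,-51,-68,75,0,0,-31]]])

```text
t: 42.83
eef_pos: [0.5025, -0.076, 0.0149]
tool_rot: [0.001, 0.718, 0.696, -0.0]
contact_force: [0.1, 0.6, -0.1]
gripper_width: 0.2
grasp_force: 22.4
```

Run:
```python
from h import *
P,Q,o=pose();print(P,tuv(P),o['contact_force'],o['gripper_width'])
```

```text
[ 0.50246041 -0.07601558  0.01494348] (np.float64(-35.6), np.float64(-60.9)) [ 0.13207166  0.58608529 -0.12944723] 0.1997399659600381
```

Lower 3 mm, release, rise and look.

Emit:
step_arm(increments=[[[-1,0,0,3,0,0,0],[-1,0,0,3,0,0,0],[-0.3,0,0,3,0,0,0],[-0.2,0,0,3,0,0,0],[-0.2,0,0,3,0,0,0],[-0.2,0,0,-40,0,0,0],[-0.2,0,0,-80,0,0,0],[-0.2,30,10,-200,0,0,0],[-0.2,60,30,-260,0,0,0],[-0.2,60,30,-260,0,0,0]]])

```text
t: 43.67
eef_pos: [0.5205, -0.0386, 0.2135]
tool_rot: [0.0, 0.718, 0.696, -0.001]
contact_force: [1.0, -1.3, 0.5]
gripper_width: 0.399
grasp_force: 0.0
```

Emit:
step_arm(increments=[[[-0.2,20,10,-20,0,0,0],[-0.2,20,10,-40,0,0,0],[-0.2,20,10,-40,0,0,0],[-0.2,20,10,-40,0,0,0]]])

```text
t: 44.0
eef_pos: [0.5321, -0.0189, 0.2523]
tool_rot: [0.001, 0.718, 0.696, -0.0]
contact_force: [-0.6, 0.2, -1.1]
gripper_width: 0.401
grasp_force: 0.0
```

Run:
```python
from h import *
P,Q,o=pose();print(P)
W=cam('wrist')
for l in lumps(W,.022,100,((3,100,60),(16,255,255))):
    t=tuv(l[2]/1000)
    if abs(t[0])<90 and abs(t[1])<140: print('W',l[1],l[3],l[4],t)
for n in('scene','side'):
    c=cam(n);print(n,[(int(a),)+tuple(float(q) for q in tuv(plane(c,[ce],.014)[0])) for ce,a,_ in blobs(c,(3,150,90),(17,255,255),amin=12) if a<99 and abs(tuv(plane(c,[ce],.014)[0])[0])<72 and abs(tuv(plane(c,[ce],.014)[0])[1])<117])
pt=lambda u,v,z:np.r_[F+u*TX+v*TY,z]
for nm,a,b,z in(('Fn',(-.075,.11),(-.075,.01),.012),('Ff',(.075,.11),(.075,.01),.012),('Ln',(-.075,-.01),(-.075,-.11),.012),('Lf',(.075,-.01),(.075,-.11),.012),('Lb',(-.07,-.12),(.07,-.12),.012),('Fb',(-.07,.12),(.07,.12),.012)):
    q=proj(W,[pt(*a,z),pt(*b,z)]); c,an,_=edge(W,q[0],q[1],w=5,z=z); r=c-F; print(nm,an,(r@TX).round(4),(r@TY).round(4))
im=W['image'].astype(int)
print('seam col profiles',[ [int(np.median(cv2.cvtColor(W['image'],cv2.COLOR_RGB2GRAY)[int(y)+k, int(x)-15:int(x)+15])) for k in range(-5,6)] for x,y in proj(W,[pt(-.05,0,.004),pt(0,0,.004),pt(.05,0,.004)])])
```

```text
[ 0.53208184 -0.01885463  0.25229412]
W 313 [18.7 17.8] 8.9 (np.float64(-58.1), np.float64(72.4))
W 301 [17.6 18.6] 81.4 (np.float64(43.2), np.float64(58.2))
W 283 [17.  17.6] 88.2 (np.float64(-29.5), np.float64(57.3))
W 273 [19.5 19.5] 64.8 (np.float64(42.2), np.float64(-50.0))
W 256 [20.4 16.9] 86.8 (np.float64(-34.8), np.float64(-59.4))
scene [(35, -59.3, 71.9), (33, -30.1, 57.6), (37, 43.8, 57.3), (40, -37.1, -62.0), (40, 42.6, -52.7)]
side [(21, 43.7, -58.4), (22, -35.9, -67.3), (22, 44.6, 54.2), (21, -29.7, 56.1), (25, -59.3, 69.7)]
Fn -1.85 -0.0753 0.0628
Ff -1.84 0.0747 0.0656
Ln -1.48 -0.0767 -0.0662
Lf -1.8 0.0733 -0.062
Lb -1.38 -0.0083 -0.1209
Fb -1.64 0.0068 0.1201
seam col profiles [[132, 131, 131, 132, 135, 113, 106, 141, 138, 136, 135], [133, 133, 133, 134, 135, 121, 118, 139, 137, 137, 137], [131, 131, 131, 130, 130, 126, 125, 133, 132, 132, 132]]
```

Run:
```python
from h import *
S=cam('scene');old=cv2.imread('pics/scene0.png');old=cv2.resize(old,(560,420),interpolation=cv2.INTER_AREA)[:,:,::-1]
d=np.abs(cv2.GaussianBlur(S['image'],(0,0),1.2).astype(int)-cv2.GaussianBlur(old,(0,0),1.2).astype(int)).max(2)
n,l,s,ce=cv2.connectedComponentsWithStats((d>45).astype(np.uint8))
print([(s[i].tolist()) for i in range(1,n) if s[i,4]>25])
H=np.array([.6885*.7071+.217*.7071,.6885*.7071-.217*.7071,.135])
```

```text
[[84, 0, 19, 5, 70], [131, 0, 25, 22, 212], [155, 0, 224, 281, 21300], [107, 4, 64, 108, 1666], [152, 51, 5, 8, 33], [231, 51, 32, 26, 187], [166, 63, 30, 57, 593], [135, 95, 15, 31, 232], [193, 130, 9, 5, 37], [370, 158, 32, 49, 642], [190, 163, 17, 14, 149], [364, 176, 7, 9, 45], [300, 196, 9, 7, 41], [238, 244, 63, 40, 690], [258, 260, 8, 8, 46], [232, 272, 65, 42, 764], [245, 278, 13, 14, 103], [169, 292, 10, 7, 29], [168, 297, 10, 10, 30], [181, 324, 16, 23, 180]]
```

Only the arm, lid, tray and lumps differ from the start; all five lumps lie flat with all four quarters covered. Handing in.

```bash
python3 -c "
from station import bot
print(bot.hand_in())"
```

```text
the job is handed in; nothing more can be done
None
```

I handed the job in at about 44 s: tray sections butted, both bench lumps loaded, all five lumps flat with every quarter covered, the empty shaker back on its mat and the green lid at about 60°. The fifth lump landed on the fourth, so I moved it to the near loose quarter by gripper, and the loose section sits about 1.4 mm off line with a seam gap of about 1 mm.

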